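# Hang two storage bins back in the gap of the bin rack

## Robot

A 6-joint arm with a two-finger parallel gripper is mounted at the origin on a cart in front of the work surface, level with it; the furniture and walls round the work are solid. World frame = base frame: x ahead of the robot, y to its left, z up, the work surface at z = 0. Lengths are in mm, angles in rad, forces in N, time in s.
With the tool pointing down it reaches from about 400 to 925 mm from the base axis. Payload 12.5 kg.
Tool frame: the origin (TCP) lies at the very end of the fingers, on their centre line; the grasp point (between the pads) lies 19 mm behind it; x points along the fingers, y is the direction in which the jaws open and shut, and the axes are right-handed (so a half turn about x gives the same grasp; the last joint's range is limited). The gripper opens to 95 mm and grips with 3 to 60 N. Pads are 20 mm wide; open, the fingers measure 119 mm over their backs; the gripper's body (75 mm by 180 mm) begins 59 mm behind the grasp point.
Start: joints at [1.098, 0.491, 1.559, -0, 1.092, -0.106], TCP at [224.128, 583.449, 214.661] pointing down, gripper open.
Joint ranges: [-3.1, 3.1], [-0.84, 2.19], [0.05, 2.79], [-1.13, 4.28], [0.06, 2.93], [-2.69, 2.69]. Speed limits (rad/s): [2.22, 2.22, 2.79, 3.14, 3.14, 3.14].

## Interface

Orientations are given as [roll, pitch, yaw] about the fixed x, y, z axes, in that order (R = Rz(yaw) Ry(pitch) Rx(roll)).
In Python, from cell import * gives the robot as it stands.
- The arm moves only by the tool step_arm, never from a script. Its argument "steps" is a list of rows, each a list of 4 numbers: the shift along the tool's x, y, z in units of 50 mm (1.0 is 50 mm), then the turn about the tool's x in units of 8 degrees (1.0 is 8 degrees). A call has 1 to 20 rows; each row shifts and turns the commanded pose from where the row before left it, along the tool's axes as they then stand; what a row does not reach is not made up. A row lasts 1/8 s, in which the tool goes at most 62.5 mm and 10.7 degrees, less where a joint would pass 70% of its speed; a pose out of reach is approached as far as the arm can. A call is refused whole if a number of a shift passes 1 or a number of a turn 1, either way. A call with a gripper value outside its range is refused whole. "jaw" is the closure, from 0 (fully open) to 1 (shut), set as the call begins (left out, the last holds). The fingers move at their own pace and stop on an object; the grip force is fixed at half the most. Time passes only in rows, so rows that do not move let the fingers close. It gives the time, the measured TCP pose, the force and the opening at its end, in the units of the state.
- state(): the state, without advancing time (a new reading comes with each control period).
- read_camera(name): name is "scene" or "top"; returns the picture (420x560x3 uint8, red, green, blue); there is no depth.
- camera_info(name): a dict with "mtx" (3x3 intrinsics, pixels), "eye" and "attitude" of the camera in the world. Camera axes: x right, y down, z forward; pixel columns grow to the right and rows downward; lengths in mm; the calibration is good to about 2 mm. A picture is of the moment at which its call begins. camera_info takes no time and is no camera call.
- job_done(): hands the job in, once; it reports no verdict.
The state is a dict: "t": time; "joints": joint angles; "qvel": joint speeds; "tau": joint torques, N m; "eef_pos": TCP position; "tcp_rot": TCP orientation; "ft_force": force on the tool from outside, world axes, zero at the start; "moment": the same for the moment, N m; "opening": opening from 0.0 (shut) to 1.0 (fully open).
Only numpy, scipy, OpenCV 4.12 (cv2) and the standard library are available. Lean on these libraries where they do the work, as an engineer would, in place of code of your own. Each camera call takes 0.05 s, during which the arm holds its last target.

## Task

Two grey storage bins stand on the bench. Hang both on the lower rail of the bin rack, side by side in the gap between the bins that hang there, each hooked fully over the rail, straight and level. Keep them upright so that the bolts do not spill, leave the other bins hanging where they are, and do not push the glue bottle or the paint tin about.

Things in the scene. Friction and masses are not known exactly. Their poses are not given: they have to be found in the camera images.
- bin_wide_mid (a point): Middle of the wider of two loose grey plastic bins standing on the bench: 96 mm wide (y), 90 mm high, 161 mm long with lip and hook, 0.22 kg with a few bolts in it, open on top. The point is 45 mm above the underside, 60 mm in front of the outer face of the upright back wall. x points to the bin's back, y to its left (seen from in front), z up. The flat floor runs from x = -45 to +60 mm.
- bin_wide_lip (a point): Where to grip that bin: on its front wall, which leans outward (top forward) 30 deg from vertical. The wall's upper 34 mm along the slope is a lip 9 mm thick, 84 mm wide; the point is mid-lip, 16 mm down the slope from the upper edge, 52 mm above the bin's underside, 73 mm in front of its middle. Axes: z up along the slope (so 30 deg from vertical), x square to the wall, into the bin.
- bin_wide_hook (a point): Seat of that bin's hook: on the outer face of the back wall, 86 mm above the underside, just below the bridge that runs backward from the top of the back wall. Behind it a tongue goes down again: slot 6.5 mm wide at the top, its tongue flaring backward to a 13 mm mouth; the tongue's foot is 21 mm below the bin's top. Axes as the bin's.
- bin_narrow_mid (a point): Middle of the narrower of two loose grey plastic bins standing on the bench: 72 mm wide (y), 90 mm high, 161 mm long with lip and hook, 0.17 kg with a few bolts in it, open on top. The point is 45 mm above the underside, 60 mm in front of the outer face of the upright back wall. x points to the bin's back, y to its left (seen from in front), z up. The flat floor runs from x = -45 to +60 mm.
- bin_narrow_lip (a point): Where to grip that bin: on its front wall, which leans outward (top forward) 30 deg from vertical. The wall's upper 34 mm along the slope is a lip 9 mm thick, 60 mm wide; the point is mid-lip, 16 mm down the slope from the upper edge, 52 mm above the bin's underside, 73 mm in front of its middle. Axes: z up along the slope (so 30 deg from vertical), x square to the wall, into the bin.
- bin_narrow_hook (a point): Seat of that bin's hook: on the outer face of the back wall, 86 mm above the underside, just below the bridge that runs backward from the top of the back wall. Behind it a tongue goes down again: slot 6.5 mm wide at the top, its tongue flaring backward to a 13 mm mouth; the tongue's foot is 21 mm below the bin's top. Axes as the bin's.
- rack_lower_rail (a point): Middle of the upper edge of the rack's lower hook rail, on its front face, 136 mm above the bench. x points to the rack's back, y along the rail to the left (seen from in front), z up. The rail is a steel flat bar 4 mm thick (x 0 to 4 mm), 26 mm high, 480 mm long, free behind. When a bin hangs, its hook seat is at this height and 0 to 3 mm in front of the rail, level to about 2 deg.
- rack: The grey steel bench-top rack, fixed, 280 mm high, 486 mm wide: uprights behind the rails (inner faces y = +-215 mm), feet on the bench; axes as the rail's, origin on the bench below the rail. Rest bar for the bins' bottoms: same front face as the hook rail, 52 to 72 mm above the bench. The upper row's small bins overhang the lower rail by 76 mm; their undersides are 190 mm above the bench.
- hung_left_mid (a point): Middle of the bin that hangs left of the gap in the lower row: same kind as the loose bins, 96 mm wide, point and axes as theirs; hooked but loose, to stay where it is.
- hung_right_mid (a point): Middle of the bin that hangs right of the gap in the lower row: same kind as the loose bins, 72 mm wide, point and axes as theirs; hooked but loose, to stay where it is. The gap between the two is 181 to 185 mm wide and takes both loose bins side by side in either order, about 5 mm to spare beside each.
- upper_1_mid (a point): Middle of a small bin of the upper row (72 mm wide, 60 mm high, 76 mm deep), hooked but loose, to be left alone.
- upper_2_mid (a point): Middle of a small bin of the upper row (72 mm wide, 60 mm high, 76 mm deep), hooked but loose, to be left alone.
- upper_3_mid (a point): Middle of a small bin of the upper row (72 mm wide, 60 mm high, 76 mm deep), hooked but loose, to be left alone.
- upper_4_mid (a point): Middle of a small bin of the upper row (72 mm wide, 60 mm high, 76 mm deep), hooked but loose, to be left alone.
- glue_bottle: Bystander: yellow glue bottle, 71 mm across, 215 mm high, standing behind the vice (blue, fixed, 106 mm high, x 0.27 to 0.56, y 0.01 to 0.15); origin at the centre of its underside.
- paint_pot: Bystander: round paint tin with a blue band, 74 mm across, 80 mm high, behind the loose bins; origin at the centre of its underside. (Fixed near by: a wooden batten, 60 mm wide, leaning up from the floor over the bench's left side, through about (0.17, 0.32, 0), (0.29, 0.40, 0.4) and (0.41, 0.48, 0.8) m.)

How it is judged:
By the outcome, as a careful person would: the job done as asked, in the order asked, and still so for the second after the job is handed in, with the robot touching nothing.
It also fails if it takes over 70 s, if anything falls off the work surface, if the arm or the gripper's body presses on something with over 40 N, if the wrist force passes 120 N, or if a joint passes its speed limit or range.

## Working session

There is one attempt and no reset: what is moved stays moved. The work goes in short steps, Python scripts to look and compute and a tool call to move; the robot and the scene stay as the last step left them, time stands still between calls to the robot, and variables do not carry over. Pictures are saved under pics/ and viewed, and the job is handed in when it is done.

Besides the shell and the picture viewer there is one more tool, called after "Request:" in YAML: its name, and indented under it one key for each argument. step_arm: Moves the arm, as the interface text tells. Its arguments: {"type":"object","properties":{"steps":{"type":"array","items":{"type":"array","items":{"type":"number"}}},"jaw":{"type":"number"}},"required":["steps"]}

```bash
ls; mkdir -p pics
python3 - <<'E'
from cell import *
import cv2
print(state())
for n in("scene","top"):
    print(n,camera_info(n)); im=read_camera(n); cv2.imwrite(f"pics/{n}0.png",im[:,:,::-1])
E
```

```text
pics
{'t': 0.0, 'joints': array([ 1.09839170e+00,  4.91574916e-01,  1.55945591e+00,  1.22171260e-05,
        1.09171166e+00, -1.05591645e-01]), 'qvel': array([-0.00080042,  0.00091208, -0.00162768, -0.00080811, -0.00113404,
        0.00049754]), 'tau': array([ 1.43709497e-05, -6.12646794e+01, -2.58168536e+01,  6.93400414e-02,
        4.82434581e-02, -7.61114802e-05]), 'eef_pos': array([224.0082422 , 583.20929604, 214.04999024]), 'tcp_rot': array([-1.68581103,  1.56964645, -2.05262965]), 'ft_force': array([ 0.25287783,  0.1825136 , -0.47728629]), 'moment': array([ 0.00254907, -0.00183083,  0.0076774 ]), 'opening': 1.0013640875708127}
scene {'mtx': array([[447.98835668,   0.        , 281.28317183],
       [  0.        , 447.98835668, 207.93597372],
       [  0.        ,   0.        ,   1.        ]]), 'eye': array([1132.59613705,  831.23458703,  796.99602378]), 'attitude': array([-2.14682338, -0.02368264,  2.52036086])}
top {'mtx': array([[435.97312131,   0.        , 274.42540677],
       [  0.        , 435.97312131, 202.89615009],
       [  0.        ,   0.        ,   1.        ]]), 'eye': array([ 343.3203578 ,   40.91859572, 1511.50824397]), 'attitude': array([-2.99598929, -0.01460818, -1.59223348])}
```

View pics/scene0.png

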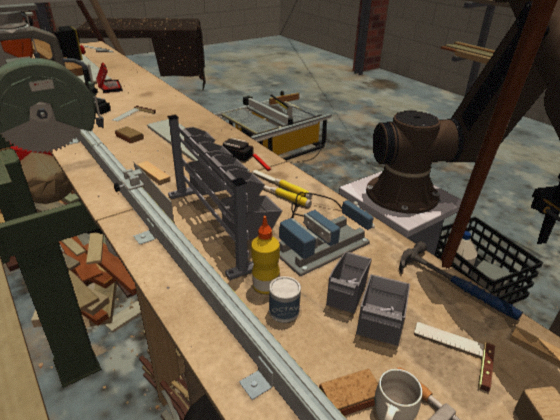

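View pics/top0.png

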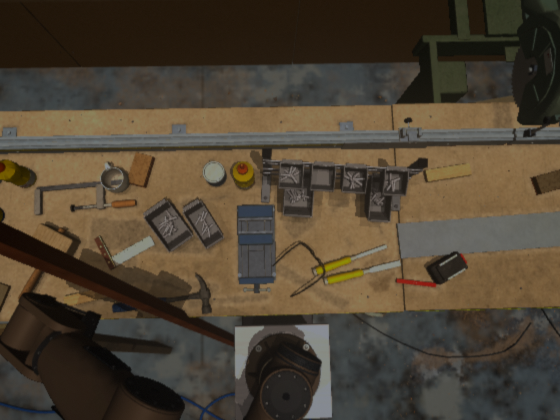

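Run:
```python
import cv2
a=cv2.imread("pics/scene0.png"); t=cv2.imread("pics/top0.png")
def z(im,x0,y0,x1,y1,s,n): cv2.imwrite("pics/"+n,cv2.resize(im[y0:y1,x0:x1],None,fx=s,fy=s,interpolation=cv2.INTER_CUBIC))
z(a,240,200,440,350,4,"z1.png"); z(t,130,150,430,260,2.6,"z2.png"); z(a,150,90,350,240,4,"z3.png"); z(t,0,220,200,420,3,"z4.png")
z(t,0,220,200,420,3,"z4.png"); z(a,440,90,560,290,3,"z5.png")
```

```text
(no output)
```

View pics/z1.png

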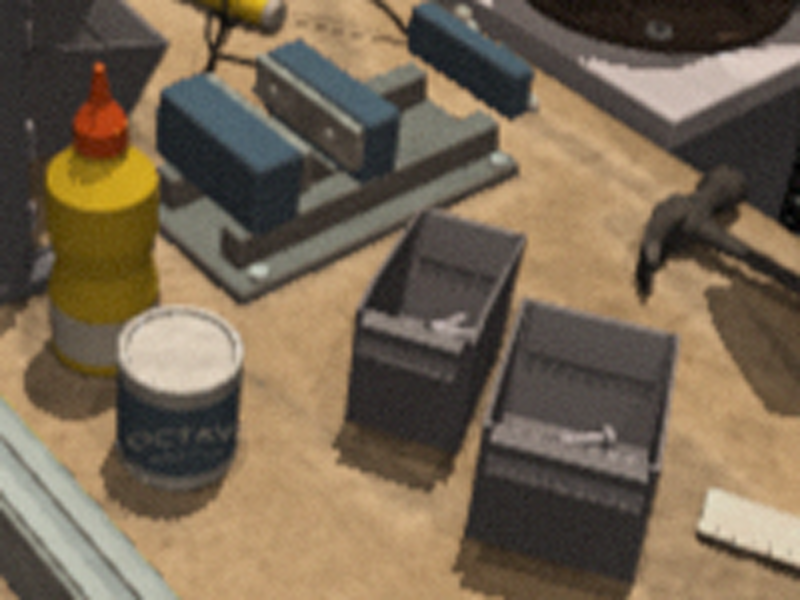

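View pics/z2.png

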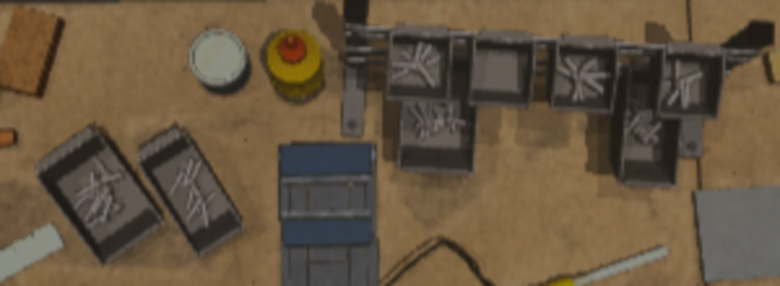

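View pics/z3.png

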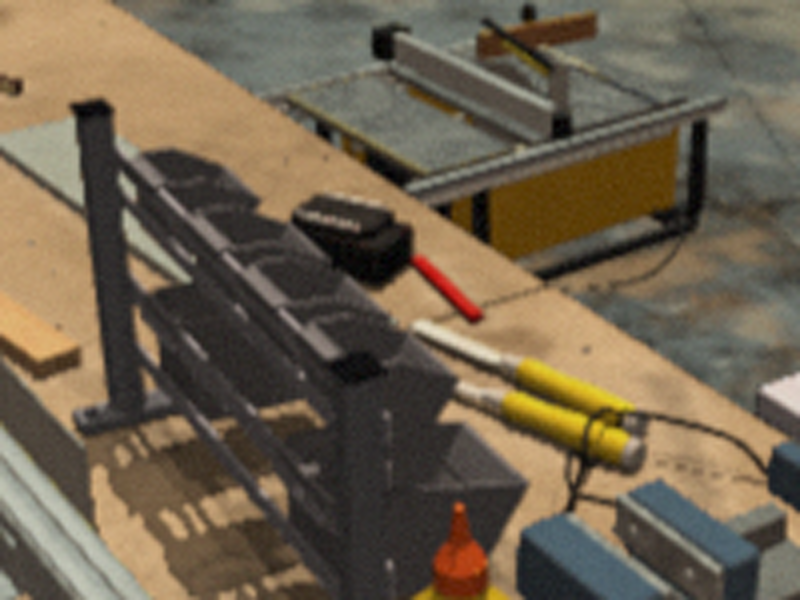

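View pics/z5.png

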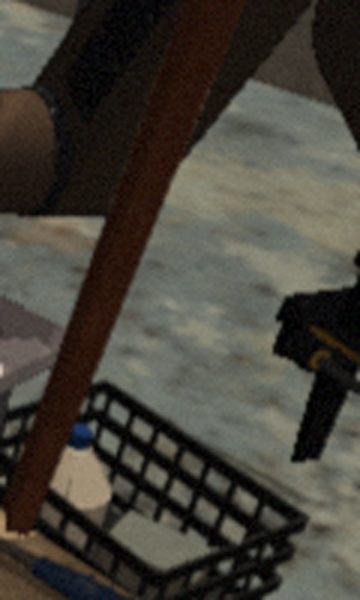

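View pics/z4.png

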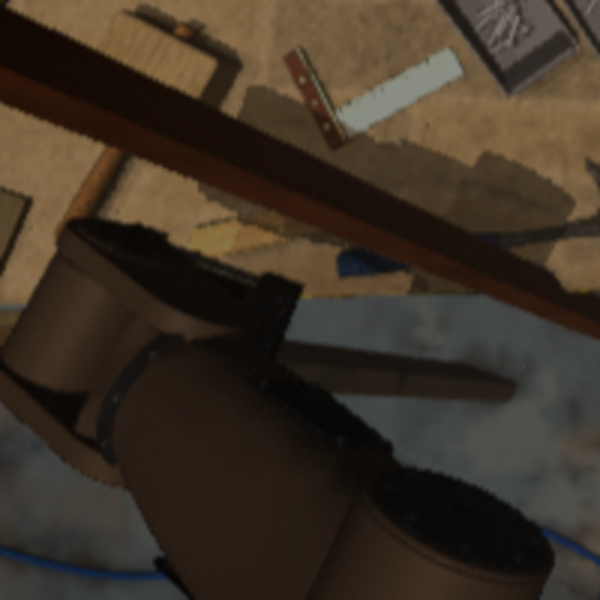

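```bash
cat > h.py <<'E'
import numpy as np,cv2
from scipy.spatial.transform import Rotation as R
from cell import *
C={n:camera_info(n) for n in("scene","top")}
for c in C.values(): c["R"]=R.from_euler("xyz",c["attitude"]).as_matrix()
def proj(n,P):
    c=C[n];p=(np.atleast_2d(P)-c["eye"])@c["R"];q=p@c["mtx"].T;return q[:,:2]/q[:,2:]
def ray(n,uv):
    c=C[n];d=c["R"]@np.linalg.inv(c["mtx"])@np.array([uv[0],uv[1],1.]);return c["eye"],d/np.linalg.norm(d)
def onz(n,uv,z):
    e,d=ray(n,uv);return e+d*(z-e[2])/d[2]
def tri(a,b):
    e1,d1=ray("scene",a);e2,d2=ray("top",b)
    A=np.stack([d1,-d2],1);s=np.linalg.lstsq(A,e2-e1,rcond=None)[0]
    p,q=e1+d1*s[0],e2+d2*s[1];return (p+q)/2,np.linalg.norm(p-q)
def zoom(im,x0,y0,x1,y1,s,n,g=10):
    o=cv2.resize(im[y0:y1,x0:x1],None,fx=s,fy=s,interpolation=cv2.INTER_CUBIC)
    o=cv2.convertScaleAbs(o,alpha=1.6,beta=10)
    for x in range(-(-x0//g)*g,x1,g):
        cv2.line(o,((x-x0)*s,0),((x-x0)*s,5),(0,255,255),1);cv2.putText(o,str(x),((x-x0)*s,15),0,.35,(0,255,255),1)
    for y in range(-(-y0//g)*g,y1,g):
        cv2.line(o,(0,(y-y0)*s),(5,(y-y0)*s),(0,255,255),1);cv2.putText(o,str(y),(6,(y-y0)*s+4),0,.35,(0,255,255),1)
    cv2.imwrite("pics/"+n,o)
def snap(n,f):
    im=read_camera(n)[:,:,::-1].copy();cv2.imwrite("pics/"+f,im);return im
E
python3 - <<'E'
from h import *
t=cv2.imread("pics/top0.png");a=cv2.imread("pics/scene0.png")
print(proj("top",[[0,0,0],[170,320,0],[290,400,400],[270,10,106],[560,150,106],[224,583,214]]),proj("scene",[[170,320,0],[290,400,400],[270,10,106],[560,150,106],[224,583,214]]))
zoom(t,140,190,230,260,8,"t1.png");zoom(t,255,150,415,225,5,"t2.png")
zoom(a,320,240,420,350,5,"s1.png");zoom(a,165,110,285,285,4,"s2.png")
E
```

```text
[[282.31779626 371.12817229]
 [185.95771047 320.73204521]
 [124.20737806 291.58907582]
 [278.19906421 290.0149964 ]
 [233.21485732 200.32856061]
 [ 80.76557701 312.72401603]] [[447.19635972 259.9758834 ]
 [486.47036837 151.56035843]
 [349.46260249 190.33207378]
 [302.3504024  246.86560368]
 [558.49824884 256.9330228 ]]
```

View pics/t1.png

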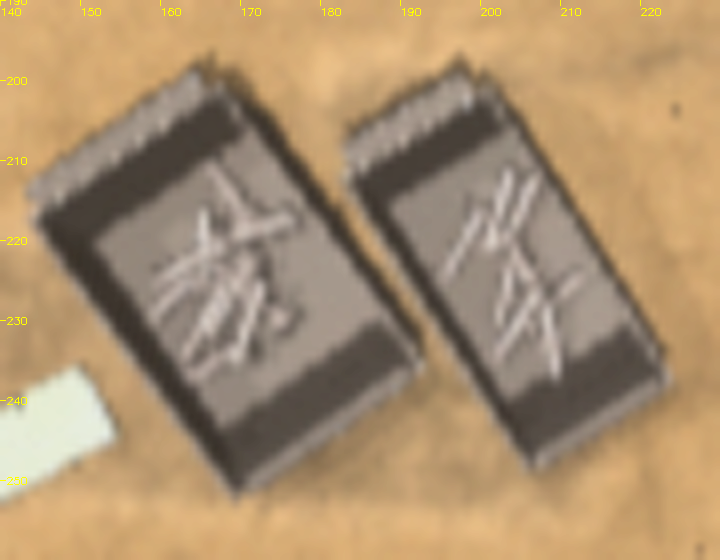

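View pics/t2.png

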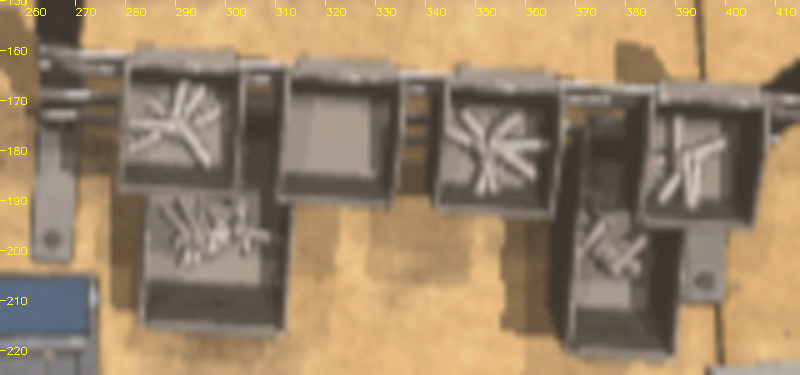

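View pics/s1.png

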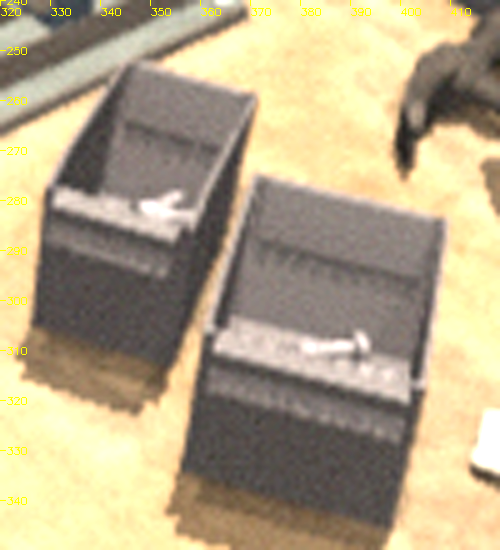

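View pics/s2.png

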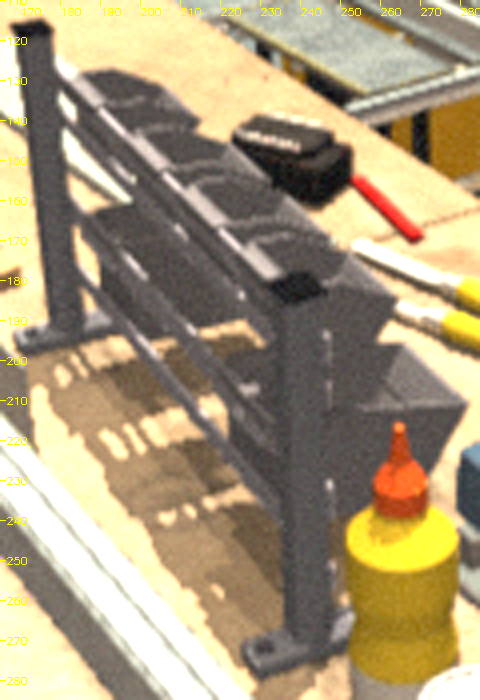

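Run:
```python
from h import *
np.set_printoptions(precision=1,suppress=True)
# scene: front corners wide: right one in scene (408,284)= bin front at?...
for a in [(371.5,276),(408,284.5)]:
  for b in [(191.5,235),(169.5,250.5)]: print("wide front",a,b,*tri(a,b))
for a in [(344,253),(370,259.5)]:
  for b in [(221.5,237),(205.5,247.5)]: print("nar front",a,b,*tri(a,b))
print("back")
for a in [(362,306),(403.5,317)]:
  for b in [(145,217.5),(169,205)]: print("wide back",a,b,*tri(a,b))
```

```text
wide front (371.5, 276) (191.5, 235) [453.  292.8  61.4] 0.612583014569855
wide front (371.5, 276) (169.5, 250.5) [432.2 330.   76.7] 84.80145742509691
wide front (408, 284.5) (191.5, 235) [427.3 329.1  56.8] 88.31593410194306
wide front (408, 284.5) (169.5, 250.5) [403.1 364.8  62.6] 1.3613075475734124
nar front (344, 253) (221.5, 237) [446.7 190.8  62.4] 6.400789196549157
nar front (344, 253) (205.5, 247.5) [434.3 220.7  74.8] 67.11253804509585
nar front (370, 259.5) (221.5, 237) [424.9 217.5  54.9] 61.852352836513425
nar front (370, 259.5) (205.5, 247.5) [410.9 246.   62.2] 0.1150501713712227
back
wide back (362, 306) (145, 217.5) [540.1 405.2  99.5] 86.25950168796201
wide back (362, 306) (169, 205) [554.2 363.8  75.6] 3.2162857222870778
wide back (403.5, 317) (145, 217.5) [511.5 441.6  84. ] 1.5244987729693262
wide back (403.5, 317) (169, 205) [528.3 401.9  69.8] 87.31552461260056
```

```bash
cat > bins.py <<'E'
from h import *
def quads(t,roi):
    x0,y0,x1,y1=roi
    c=cv2.resize(t[y0:y1,x0:x1],None,fx=8,fy=8,interpolation=cv2.INTER_CUBIC)
    hsv=cv2.cvtColor(c,cv2.COLOR_BGR2HSV)
    m=((hsv[:,:,1]<70)).astype(np.uint8)*255
    m=cv2.morphologyEx(m,cv2.MORPH_CLOSE,np.ones((25,25)));m=cv2.morphologyEx(m,cv2.MORPH_OPEN,np.ones((25,25)))
    out=[]
    for k in cv2.findContours(m,cv2.RETR_EXTERNAL,cv2.CHAIN_APPROX_NONE)[0]:
        if cv2.contourArea(k)<20000: continue
        h=cv2.convexHull(k); r=cv2.minAreaRect(k); p=cv2.approxPolyDP(h,18,True)[:,0]
        out.append((((p+.5)/8-.5)+[x0,y0],((cv2.boxPoints(r)+.5)/8-.5)+[x0,y0],cv2.contourArea(k)/64))
    return out,m
E
python3 - <<'E'
from bins import *
np.set_printoptions(precision=1,suppress=True)
t=cv2.imread("pics/top0.png")
o,m=quads(t,(141,190,230,262)); cv2.imwrite("pics/m.png",m)
for q in o:
    print(q)
    for p in q[0]: print(p,onz("top",p,64)[:2],onz("top",p,90)[:2])
E
```

```text
(array([[200.6, 200.6],
       [222.2, 238.2],
       [208.1, 247.6],
       [167.9, 250.8],
       [146.8, 222.7],
       [143.4, 212.6],
       [161.7, 200.1]]), array([[140.7, 212.9],
       [189.8, 182.1],
       [224.5, 237.3],
       [175.4, 268.2]]), 2477.328125)
[200.6 200.6] [567.8 262.5] [563.7 258.5]
[222.2 238.2] [440.4 190.7] [438.6 188. ]
[208.1 247.6] [410.4 237.3] [409.2 233.8]
[167.9 250.8] [402.5 369.1] [401.5 363.2]
[146.8 222.7] [496.9 440.2] [494.1 433.1]
[143.4 212.6] [531.  452.1] [527.6 444.8]
[161.7 200.1] [572.  392.3] [567.9 386. ]
```

View pics/m.png

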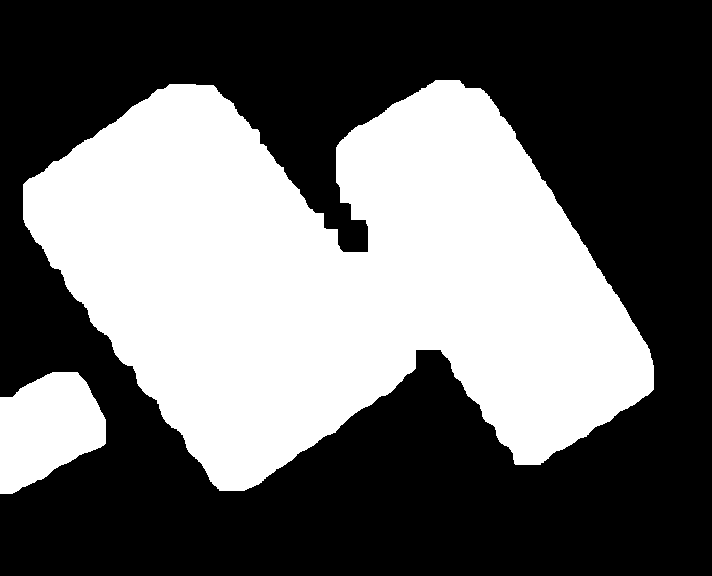

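Run:
```python
from h import *
np.set_printoptions(precision=1,suppress=True)
for n,c in dict(wide=[(237,495),(427,362),(35,215),(245,80)],nar=[(537,470),(668,375),(348,180),(490,85)]).items():
    P=[]
    for i,p in enumerate(c):
        uv=[(p[0]+.5)/8-.5+140,(p[1]+.5)/8-.5+190]; P.append(onz("top",uv,65 if i<2 else 90)[:2])
    P=np.array(P);print(n,P)
    fl,fr,bl,br=P
    print("front w",np.linalg.norm(fl-fr),"back w",np.linalg.norm(bl-br),"len",np.linalg.norm((fl+fr-bl-br)/2))
    for d in (bl-fl,br-fr,(bl+br-fl-fr)/2): print(np.degrees(np.arctan2(d[1],d[0])))
    for d in (fl-fr,bl-br): print("w",np.degrees(np.arctan2(d[1],d[0]))-90)
```

```text
wide [[400.3 364.7]
 [453.4 287.2]
 [514.8 442.8]
 [569.  358.1]]
front w 94.00233737151343 back w 100.53788462791736 len 137.06117760675326
34.30642581062784
31.562931506572294
32.949627990732345
w 34.39142144387803
w 32.594409317998455
nar [[408.  241.7]
 [446.  187.7]
 [526.7 315.6]
 [565.  257.7]]
front w 66.07552904259887 back w 69.36845704196944 len 138.91218021253695
31.885627943136342
30.485542041396382
31.190098496090997
w 35.126749548728526
w 33.457854224270136
```

Run:
```python
from h import *
np.set_printoptions(precision=1,suppress=True)
def u(p,x0,y0,s): return [(p[0]+.5)/s-.5+x0,(p[1]+.5)/s-.5+y0]
print("hl/hr front")
F=[]
for p in [(139,328),(288,338),(567,351),(675,358)]: F.append(onz("top",u(p,255,150,5),115)[:2]);print(F[-1])
d=F[0]-F[3];print(np.degrees(np.arctan2(d[1],d[0]))-90,"gap",np.linalg.norm(F[1]-F[2]),np.linalg.norm(F[0]-F[1]),np.linalg.norm(F[2]-F[3]))
print("upper fronts z=250")
for p in [(120,192),(240,193),(278,202),(398,208),(433,210),(555,214),(640,222),(758,228)]: print(onz("top",u(p,255,150,5),250)[:2])
print("upper back strip z=250")
for p in [(135,45),(768,82)]: print(onz("top",u(p,255,150,5),250)[:2])
print("upper rail?")
for p in [(45,52),(798,98)]: print(onz("top",u(p,255,150,5),246)[:2])
print("lower rail z136");
for p in [(45,95),(75,95)]: print(onz("top",u(p,255,150,5),136)[:2])
# scene: lower rail ends; cyc
for p in [(75,205),(275,450)]: print("scene lower?",onz("scene",u(p,165,110,4),136)[:2],onz("scene",u(p,165,110,4),72)[:2])
for p in [(35,22),(300,285)]: print("post tops",onz("scene",u(p,165,110,4),280)[:2])
```

```text
hl/hr front
[507.   -8.7]
[ 498.7 -104.7]
[ 486.6 -284.9]
[ 480.7 -354.6]
-4.353513179778176 gap 180.5423775792623 96.37382846342123 70.00580224954713
upper fronts z=250
[571.9   5.3]
[570.  -65.3]
[564.2 -87.5]
[ 559.3 -158.1]
[ 557.7 -178.7]
[ 553.9 -250.6]
[ 548.2 -300.5]
[ 543.3 -370.1]
upper back strip z=250
[660.4  -5.6]
[ 631.1 -381.8]
upper rail?
[658.1  47.9]
[ 622.  -400.5]
lower rail z136
[657.  49.]
[656.7  29.7]
scene lower? [ 627.8 -384.9] [ 578.9 -502.6]
scene lower? [669.2  -1. ] [624.3 -81.6]
post tops [ 631.3 -416.5]
post tops [672.8  43.4]
```

Run:
```python
from h import *
np.set_printoptions(precision=3,suppress=True)
s=state();print(R.from_euler("xyz",s["tcp_rot"]).as_matrix())
```

```text
[[-0.     0.359  0.933]
 [-0.001  0.933 -0.359]
 [-1.    -0.001 -0.   ]]
```

Request:
step_arm:
  steps:
    - [-1, 0, 0, 0]
    - [-1, 0, 0, 0]

```text
t: 0.35
eef_pos: [224.0, 583.2, 315.3]
tcp_rot: [-1.692, 1.569, -2.059]
ft_force: [0.7, -0.5, -0.0]
opening: 0.998
```

Run:
```python
from h import *
np.set_printoptions(precision=3,suppress=True)
s=state();print(s)
```

```text
{'t': 0.35, 'joints': array([ 1.098,  0.413,  1.417,  0.   ,  1.313, -0.106]), 'qvel': array([-0.   , -0.284, -0.616,  0.   ,  0.877, -0.001]), 'tau': array([  0.176, -56.894, -25.255,   0.073,  -1.299,  -0.004]), 'eef_pos': array([223.996, 583.192, 315.287]), 'tcp_rot': array([-1.692,  1.569, -2.059]), 'ft_force': array([ 0.718, -0.45 , -0.035]), 'moment': array([ 0.039, -0.034,  0.019]), 'opening': 0.997817670465546}
```

Request:
step_arm:
  steps:
    - [-1, 0, 0, 0]
    - [-1, 0, 0, 0]
    - [0, -1, 0, 0]

```text
t: 0.72
eef_pos: [207.2, 538.6, 417.5]
tcp_rot: [1.457, 1.564, 1.09]
ft_force: [-0.8, -0.1, -1.5]
opening: 0.997
```

```bash
cat > log.py <<'E'
from h import *
s=state()
open("log.txt","a").write(" ".join(map(str,list(s["joints"])+list(s["eef_pos"])))+"\n")
E
python3 log.py
```

```text
(no output)
```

Request:
step_arm:
  steps:
    - [-1, 0, 0, 0]
    - [-1, 0, 0, 0]
    - [-1, 0, 0, 0]
    - [0, 0, 0, 0]

```text
t: 1.23
eef_pos: [206.2, 536.8, 567.9]
tcp_rot: [1.458, 1.565, 1.092]
ft_force: [-0.2, -0.2, -0.7]
opening: 1.0
```

```bash
python3 log.py
cat > fit.py <<'E'
from h import *
from scipy.optimize import least_squares
np.set_printoptions(precision=3,suppress=True)
D=[[1.0983917,.491574916,1.55945591,0,1.09171166,-.105591645,224.008,583.209,214.05],[1.098,.413,1.417,0,1.313,-.106,223.996,583.192,315.287]]
D=np.array(D+[list(map(float,l.split())) for l in open("log.txt")])
print(D)
def f(p):
    a,d,L2,L3,e,g=p
    q1,q2,q3=D[:,0],D[:,1],D[:,2]
    r=a+L2*np.sin(q2)+L3*np.sin(q2+q3)+g*np.cos(q2+q3); z=d+L2*np.cos(q2)+L3*np.cos(q2+q3)-g*np.sin(q2+q3)
    return np.concatenate([r*np.cos(q1)-e*np.sin(q1)-D[:,6],r*np.sin(q1)+e*np.cos(q1)-D[:,7],z-D[:,8]])
o=least_squares(f,[0,100,600,500,60,0]);print(o.x,o.fun.reshape(3,-1))
E
python3 fit.py
```

```text
[[  1.098   0.492   1.559   0.      1.092  -0.106 224.008 583.209 214.05 ]
 [  1.098   0.413   1.417   0.      1.313  -0.106 223.996 583.192 315.287]
 [  1.089   0.284   1.354   0.      1.497  -0.115 207.222 538.573 417.466]
 [  1.089   0.284   0.989   0.      1.864  -0.115 206.182 536.764 567.862]]
[  3.513 -64.892 575.799 412.08   65.965  43.011] [[-0.222  0.477 -0.155 -0.102]
 [-0.3    0.527 -0.161 -0.064]
 [ 0.155  0.012 -0.277  0.11 ]]
```

Run:
```python
from h import *
np.set_printoptions(precision=1,suppress=True)
print(proj("scene",[[0,0,z] for z in (0,100,200,300,400)]))
snap("scene","s_a.png");snap("top","t_a.png")
print(state()["t"])
```

```text
[[401.4 193.5]
 [406.5 168. ]
 [411.9 140.6]
 [417.8 111.1]
 [424.1  79.1]]
1.325
```

View pics/s_a.png

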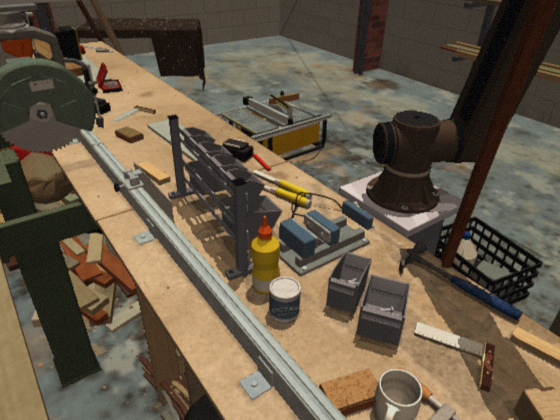

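View pics/t_a.png

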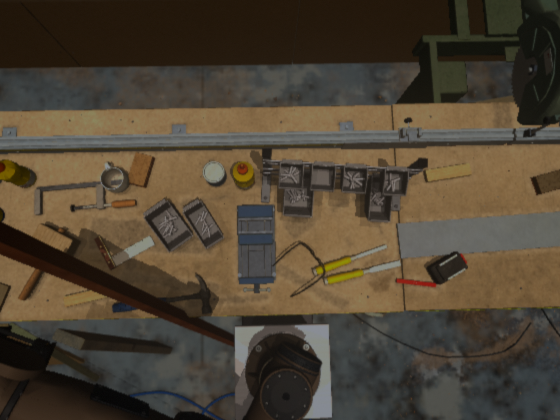

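Request:
step_arm:
  steps:
    - [0, 0, 0, -1]
    - [0, 0, 0, -1]
    - [0, 0, 0, -1]
    - [0, 0, 0, -1]
    - [0, 0, 0, -1]
    - [0, 0, 0, -1]
    - [0, 0, 0, -0.755]
    - [-0.16, -0.44, -0.61, 0]
    - [-0.16, -0.44, -0.61, 0]
    - [-0.16, -0.44, -0.61, 0]
    - [-0.16, -0.44, -0.61, 0]
    - [0, 0, 0, 0]

```text
t: 2.82
eef_pos: [151.0, 394.8, 597.1]
tcp_rot: [0.463, 1.569, 1.039]
ft_force: [0.9, 0.6, -0.3]
opening: 0.999
```

```bash
python3 log.py; python3 fit.py|tail -8
```

```text
[[  1.098   0.492   1.559   0.      1.092  -0.106 224.008 583.209 214.05 ]
 [  1.098   0.413   1.417   0.      1.313  -0.106 223.996 583.192 315.287]
 [  1.089   0.284   1.354   0.      1.497  -0.115 207.222 538.573 417.466]
 [  1.089   0.284   0.989   0.      1.864  -0.115 206.182 536.764 567.862]
 [  1.049   0.022   1.236  -0.      1.882  -1.098 150.997 394.77  597.064]]
[ -0.111 -75.024 589.768 410.922  65.951  46.194] [[ 0.005  0.511 -0.643 -0.038  0.175]
 [ 0.115  0.564 -1.125  0.03   0.414]
 [ 0.051 -0.104 -0.096  0.007  0.142]]
```

Request:
step_arm:
  steps:
    - [0, -0.49, 0.28, 0]
    - [0, -0.49, 0.28, 0]
    - [0, -0.5, 0.29, 0]
    - [0, -0.53, 0.19, 0]
    - [0, -0.53, 0.19, 0]
    - [0, -0.54, 0.18, 0]

```text
t: 3.58
eef_pos: [296.4, 305.8, 594.8]
tcp_rot: [-3.098, 1.568, -2.522]
ft_force: [-0.8, -0.3, 0.0]
opening: 0.998
```

Request:
step_arm:
  steps:
    - [0, -0.49, 0.07, 0]
    - [0, -0.49, 0.07, 0]
    - [0, -0.49, 0.07, 0]
    - [0, 0, 0, 0]

```text
t: 4.08
eef_pos: [345.2, 249.7, 594.9]
tcp_rot: [3.026, 1.568, -2.683]
ft_force: [0.9, 0.3, -1.0]
opening: 1.001
```

```bash
python3 log.py; python3 fit.py|tail -5
python3 - <<'E'
from h import *
snap("scene","s_b.png");snap("top","t_b.png")
E
```

```text
[  1.049   0.022   1.236  -0.      1.882  -1.098 150.997 394.77  597.064]
 [  0.471   0.029   1.234   0.      1.882  -1.674 345.19  249.667 594.901]]
[ -0.779 -77.351 592.85  410.511  65.944  46.849] [[ 0.065  0.519 -0.757 -0.035 -0.213  0.818]
 [ 0.218  0.564 -1.358  0.021 -0.274  0.454]
 [ 0.05  -0.137 -0.09  -0.108  0.146  0.14 ]]
```

View pics/s_b.png

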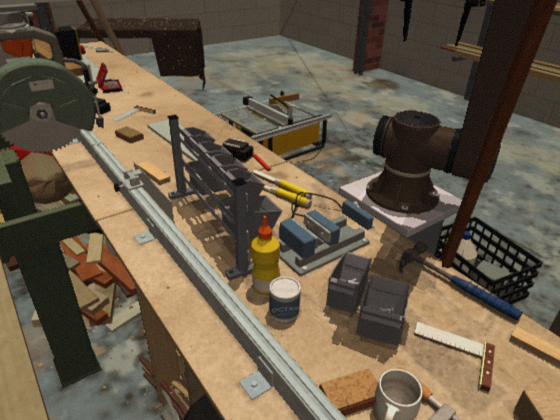

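View pics/t_b.png

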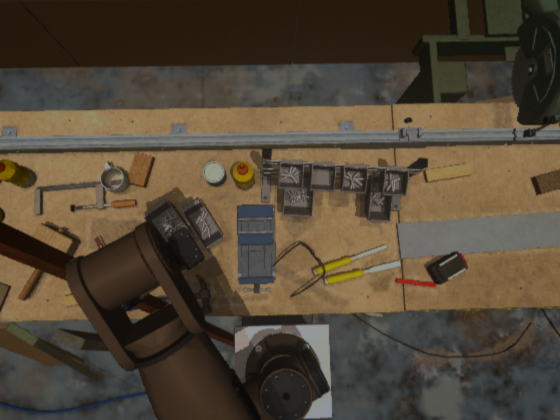

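Request:
step_arm:
  jaw: 0.6
  steps:
    - [0.98, 0.04, 0.31, 0]
    - [0.98, 0.04, 0.31, 0]
    - [0.98, 0.04, 0.31, 0]
    - [0.98, 0.05, 0.31, 0]
    - [0.98, 0.05, 0.31, 0]
    - [0.98, 0.05, 0.31, 0]
    - [0.98, 0.04, 0.31, 0]
    - [0.98, 0.04, 0.31, 0]
    - [0.98, 0.04, 0.31, 0]
    - [0, 0, 0, 0]

```text
t: 5.42
eef_pos: [448.5, 342.5, 152.4]
tcp_rot: [3.075, 1.564, -2.631]
ft_force: [0.1, -0.5, 0.4]
opening: 0.403
```

```bash
python3 log.py
python3 - <<'E'
from h import *
np.set_printoptions(precision=3,suppress=True)
s=state();print(s["joints"],s["eef_pos"],s["opening"]);M=R.from_euler("xyz",s["tcp_rot"]).as_matrix();print(M)
a=snap("scene","s_c.png");t=snap("top","t_c.png")
zoom(a,280,160,440,340,4,"s_c1.png",20)
E
```

```text
[ 0.535  0.48   1.775  0.     0.894 -1.613] [448.473 342.543 152.429] 0.40329220173607233
[[-0.006 -0.546  0.838]
 [-0.003  0.838  0.546]
 [-1.     0.    -0.007]]
```

View pics/s_c.png

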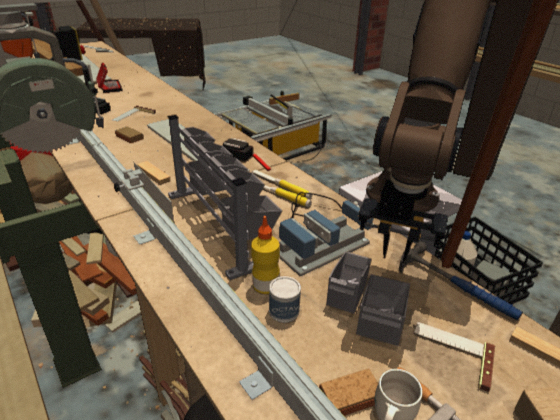

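View pics/t_c.png

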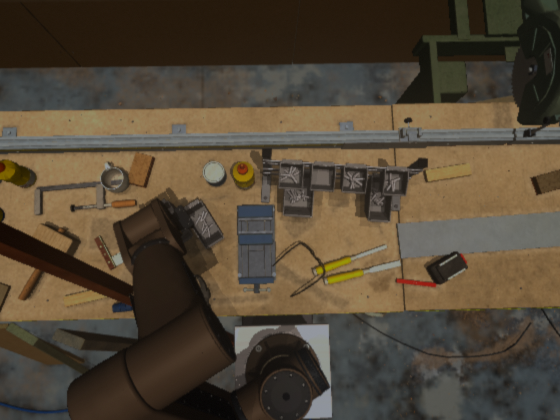

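Run:
```python
from h import *
s=state();print(s["t"],s["eef_pos"],s["opening"])
a=cv2.imread("pics/s_c.png");zoom(a,330,180,470,330,5,"s_c1.png",20)
```

```text
5.525 [449.70241952 342.82526072 156.53279444] 0.40248132949163784
```

View pics/s_c1.png

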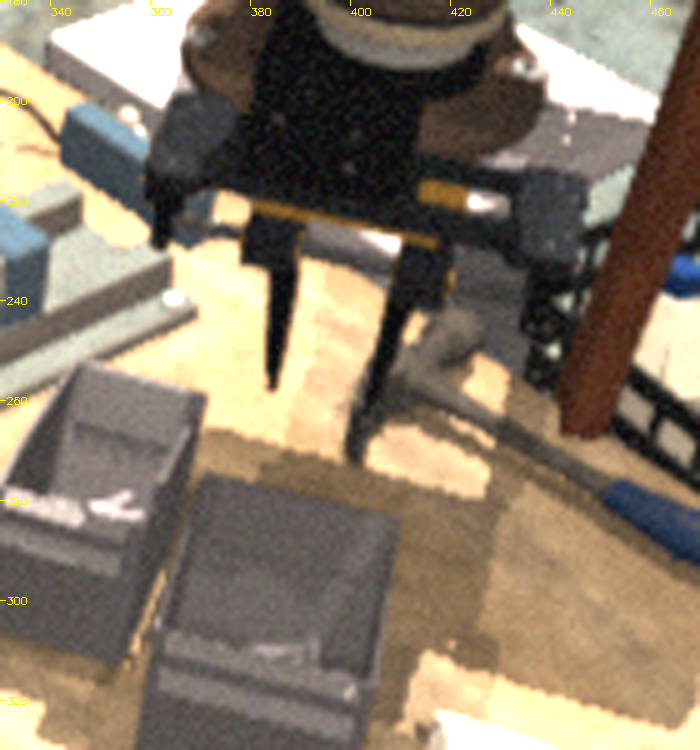

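Run:
```python
from h import *
np.set_printoptions(precision=1,suppress=True)
p=np.array([449.7,342.8,156.5]);y=np.array([-.546,.838,0]);z=np.array([.838,.546,0])
op=.4025*95/2
for k in (0,40,78):
  for o in (-op-12,-op,op,op+12):
    print(k,round(o),proj("scene",[p+y*o+[0,0,k]+z*b for b in(-10,10)]).ravel())
```

```text
0 -31 [381.  250.2 379.3 255.3]
0 -19 [386.1 251.5 384.6 256.6]
0 19 [402.9 255.6 401.6 260.8]
0 31 [408.3 256.9 407.  262.2]
40 -31 [383.5 236.3 381.9 241.3]
40 -19 [388.8 237.6 387.3 242.6]
40 19 [406.  241.6 404.7 246.7]
40 31 [411.5 242.9 410.2 248. ]
78 -31 [386.1 222.5 384.4 227.4]
78 -19 [391.5 223.8 389.9 228.6]
78 19 [409.1 227.7 407.8 232.7]
78 31 [414.6 229.  413.4 234. ]
```

Request:
step_arm:
  steps:
    - [0.6, -0.03, 0.04, 0]
    - [0.6, 0, 0, 0]
    - [0.4, 0, 0, 0]
    - [0.24, 0, 0, 0]
    - [0.1, 0, 0, 0]
    - [0, 0, 0, 0]
    - [0, 0, 0, 0]

```text
t: 6.4
eef_pos: [452.9, 342.3, 59.5]
tcp_rot: [-0.019, 1.57, 0.558]
ft_force: [0.3, 0.0, 0.5]
opening: 0.402
```

```bash
cat > st.py <<'E'
from h import *
np.set_printoptions(precision=2,suppress=True)
s=state();M=R.from_euler("xyz",s["tcp_rot"]).as_matrix()
print(round(s["t"],2),s["eef_pos"],"op",round(s["opening"]*95,1),"F",s["ft_force"],"M",s["moment"],"yaw y",round(np.degrees(np.arctan2(M[1,1],M[0,1])),2),"Xaxis",M[:,0])
E
python3 st.py
python3 - <<'E'
from h import *
a=snap("scene","s_d.png");zoom(a,330,200,450,340,5,"s_d1.png",20)
E
```

```text
6.4 [452.9  342.32  59.45] op 38.2 F [0.31 0.04 0.5 ] M [ 0.04  0.05 -0.02] yaw y 123.03 Xaxis [ 0.  0. -1.]
```

View pics/s_d1.png

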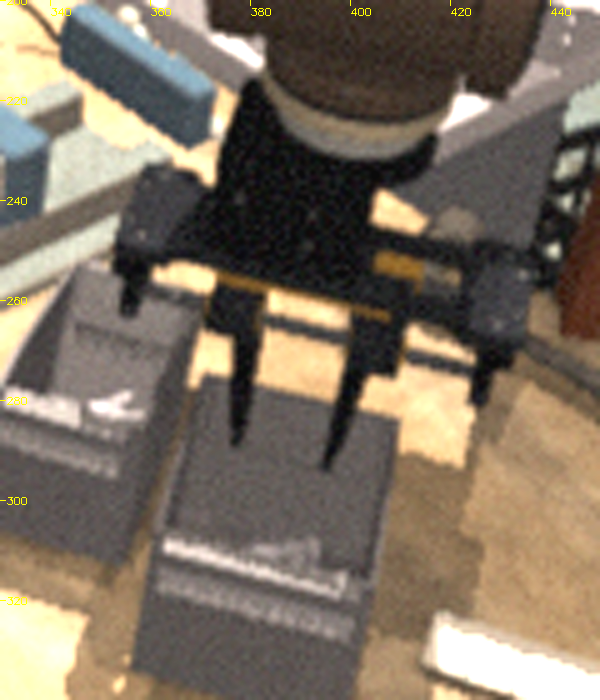

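Request:
step_arm:
  steps:
    - [0.1, 0, 0, 0]
    - [0, 0, 0, 0]
    - [0, 0, -0.07, 0]
    - [0, 0, -0.07, 0]
    - [0, 0, 0, 0]

```text
t: 7.08
eef_pos: [446.5, 338.2, 53.8]
tcp_rot: [0.4, 1.571, 0.976]
ft_force: [-0.6, 0.8, 1.2]
opening: 0.404
```

```bash
python3 st.py
```

```text
7.08 [446.52 338.2   53.77] op 38.4 F [-0.59  0.79  1.18] M [ 0.09  0.01 -0.01] yaw y 123.03 Xaxis [ 0.  0. -1.]
```

Request:
step_arm:
  jaw: 0
  steps:
    - [0, 0, 0, 0]
    - [0, 0, 0, 0]
    - [0, 0, 0, 0]
    - [0, 0, 0, 0]
    - [0, 0, 0, 0]

```text
t: 7.7
eef_pos: [446.7, 338.3, 53.6]
tcp_rot: [0.834, 1.571, 1.411]
ft_force: [-0.7, 0.9, -0.7]
opening: 0.792
```

```bash
python3 st.py
python3 - <<'E'
from h import *
a=snap("scene","s_e.png");zoom(a,330,200,450,340,5,"s_e1.png",20)
E
```

```text
7.7 [446.73 338.33  53.6 ] op 75.2 F [-0.69  0.92 -0.71] M [ 0.15 -0.03  0.04] yaw y 123.02 Xaxis [ 0.  0. -1.]
```

View pics/s_e1.png

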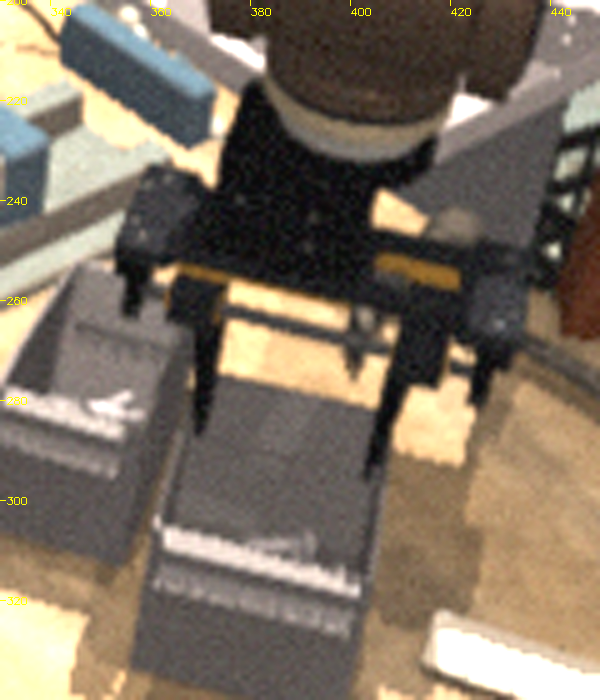

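Request:
step_arm:
  steps:
    - [-0.1, 0, 0, 0]
    - [-0.1, 0, 0, 0]
    - [-0.1, 0, 0, 0]
    - [-0.1, 0, 0, 0]
    - [0, 0, 0, 0]
    - [0, 0, 0, 0]

```text
t: 8.5
eef_pos: [446.7, 338.3, 73.6]
tcp_rot: [1.64, 1.571, 2.216]
ft_force: [0.4, 0.2, -1.9]
opening: 0.789
```

```bash
python3 st.py
python3 - <<'E'
from h import *
a=snap("scene","s_f.png");zoom(a,330,200,450,340,5,"s_f1.png",20)
E
```

```text
8.5 [446.67 338.27  73.61] op 75.0 F [ 0.4   0.21 -1.88] M [ 0.04  0.15 -0.02] yaw y 123.02 Xaxis [-0.  0. -1.]
```

View pics/s_f1.png

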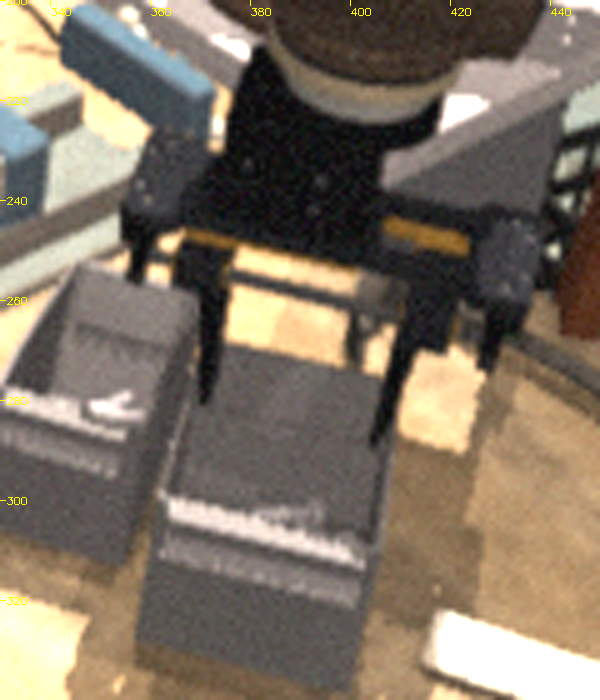

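Request:
step_arm:
  steps:
    - [-0.2, 0, 0, 0]
    - [-0.35, 0, 0, 0]
    - [-0.4, 0, 0, 0]
    - [-0.4, 0, 0, 0]
    - [-0.4, 0, 0, 0]
    - [-0.35, 0, 0, 0]
    - [-0.2, 0, 0, 0]
    - [0, 0, 0, 0]

```text
t: 9.55
eef_pos: [446.8, 338.4, 189.2]
tcp_rot: [0.016, 1.57, 0.592]
ft_force: [-0.8, -0.1, -2.3]
opening: 0.791
```

```bash
python3 st.py
python3 - <<'E'
from h import *
a=snap("scene","s_g.png");zoom(a,310,150,450,310,4,"s_g1.png",20)
t=snap("top","t_g.png");zoom(t,110,170,240,270,6,"t_g1.png",20)
E
```

```text
9.55 [446.83 338.38 189.25] op 75.1 F [-0.78 -0.08 -2.29] M [0.   0.15 0.  ] yaw y 123.02 Xaxis [ 0.  0. -1.]
```

View pics/s_g1.png

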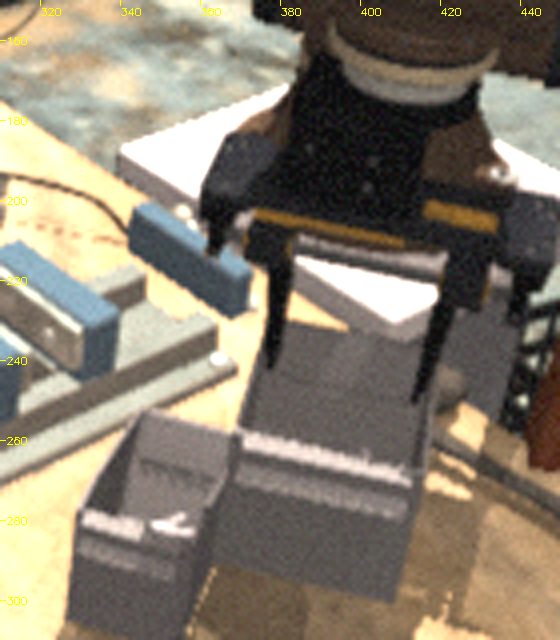

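View pics/t_g1.png

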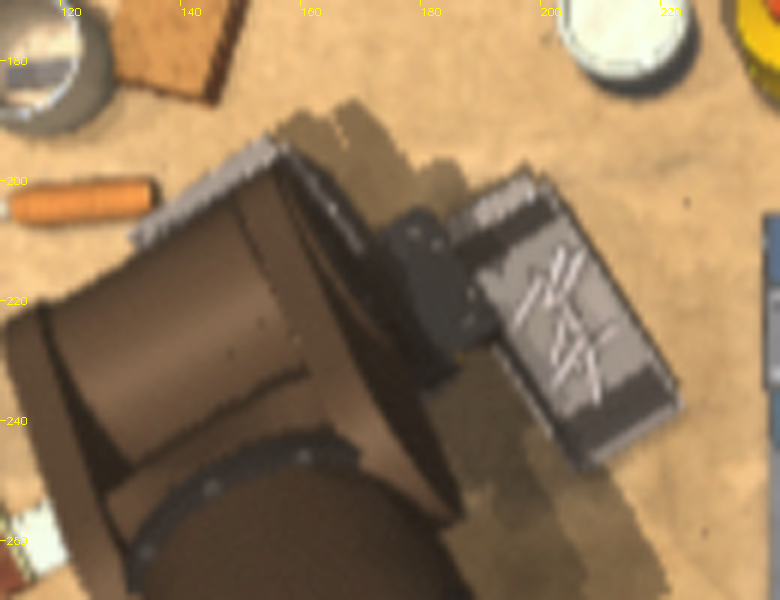

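Run:
```python
from h import *
np.set_printoptions(precision=1,suppress=True)
tcp=np.array([446.8,338.4,189.2]);x=np.array([.838,.546,0]);y=np.array([-.546,.838,0])
for a,b in [((370,261),(155,192.8)),((412.5,269.5),(132.3,209.8))]:
    p,e=tri(a,b);d=p-tcp;print(p,e,"tool",d@x,d@y,d[2])
print(proj("top",[tcp+x*(58+60+13)+y*o+[0,0,36] for o in(-45,45)]),proj("scene",[tcp+x*(58+60+13)+y*o+[0,0,36] for o in(-45,45)]))
```

```text
[569.5 374.9 220. ] 0.4962889733812682 tool 122.76343061115605 -36.4567559692769 30.82354734255955
[519.3 441.2 220.8] 1.0683972884564041 tool 116.8268123985357 46.544176994280235 31.59077234804522
[[155.5 188.7]
 [129.6 205.5]] [[365.1 260.4]
 [410.9 272. ]]
```

Run:
```python
from h import *
a=cv2.imread("pics/s_g.png");t=cv2.imread("pics/t_g.png")
zoom(a,350,225,430,305,8,"s_g2.png",10);zoom(t,125,180,185,235,12,"t_g2.png",5)
```

```text
(no output)
```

View pics/s_g2.png

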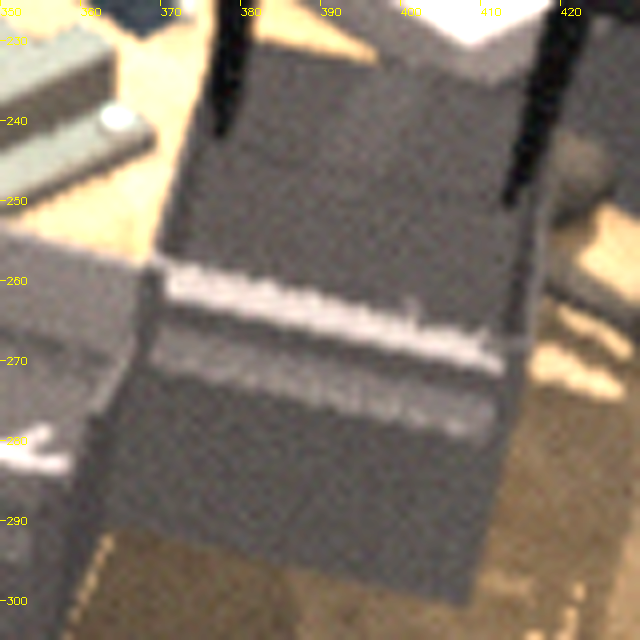

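View pics/t_g2.png

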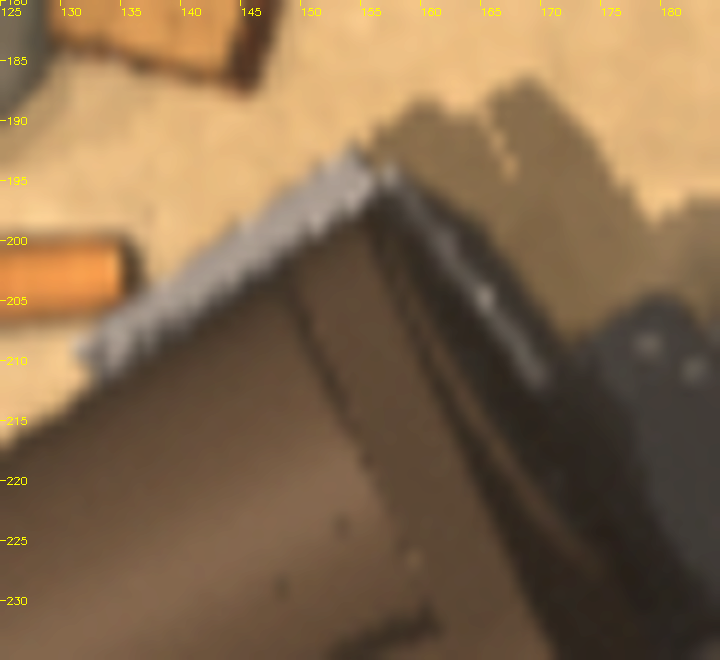

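Run:
```python
from h import *
np.set_printoptions(precision=1,suppress=True)
tcp=np.array([446.8,338.4,189.2]);x=np.array([.838,.546,0]);y=np.array([-.546,.838,0])
p,e=tri((368.5,258),(157,195));d=p-tcp;print(p,e,d@x,d@y,d[2])
for z0 in (220,):
  a=onz("top",(157,195),z0);b=onz("top",(169.3,212),z0-8);d=a-b;print("side yaw",np.degrees(np.arctan2(d[1],d[0])),np.linalg.norm(d))
a=onz("top",(131.2,209),205);b=onz("top",(154.5,192.2),205);d=a-b;print("foot yaw",np.degrees(np.arctan2(d[1],d[0]))-90,np.linalg.norm(d)); m=(a+b)/2-tcp;print(m@x,m@y)
# in scene: top edge back
a=onz("scene",(370.5,258.5),222);b=onz("scene",(412,269.5),222);d=b-a;print("scene bridge yaw",np.degrees(np.arctan2(d[1],d[0]))-90,np.linalg.norm(d),((a+b)/2-tcp)@x,((a+b)/2-tcp)@y)
a=onz("scene",(362.5,291),135);b=onz("scene",(408,300.5),135);d=b-a;print("scene bottom yaw",np.degrees(np.arctan2(d[1],d[0]))-90,np.linalg.norm(d),((a+b)/2-tcp)@x,((a+b)/2-tcp)@y)
```

```text
[563.9 367.5 220. ] 3.0005333330152886 114.02014738260532 -39.573345662520886 30.77825414186873
side yaw 34.90797847563641 62.61412767563888
foot yaw 35.96523612585342 85.08662336175868
127.39758415850747 7.879115956754255
scene bridge yaw 31.954539572719895 82.80212358903333 117.76192344788005 4.736058699533629
scene bottom yaw 38.477152243872894 94.47823747200047 116.91199872471182 5.739812091467989
```

Request:
step_arm:
  steps:
    - [0.3, 0, 0, 0]
    - [0.5, 0, 0, 0]
    - [0.5, 0, 0, 0]
    - [0.5, 0, 0, 0]
    - [0.4, 0, 0, 0]
    - [0.3, 0, 0, 0]
    - [0.15, 0, 0, 0]
    - [0.05, 0, 0, 0]
    - [0, 0, 0, 0]
    - [0, 0, 0, 0]

```text
t: 10.9
eef_pos: [447.0, 338.5, 54.1]
tcp_rot: [0.007, 1.57, 0.584]
ft_force: [-0.0, 0.1, -0.4]
opening: 0.794
```

```bash
python3 st.py
```

```text
10.9 [446.97 338.48  54.13] op 75.5 F [-0.04  0.06 -0.42] M [ 0.09  0.1  -0.03] yaw y 123.03 Xaxis [ 0.  0. -1.]
```

Request:
step_arm:
  jaw: 0.32
  steps:
    - [-0.04, 0, 0, 0]
    - [0, 0, 0, -0.31]
    - [0, 0, 0, 0]
    - [0, 0, -0.06, 0]
    - [0, 0, -0.06, 0]
    - [0, 0, 0, 0]

```text
t: 11.65
eef_pos: [441.7, 334.8, 55.8]
tcp_rot: [0.353, 1.571, 0.973]
ft_force: [-1.1, 0.5, -0.6]
opening: 0.682
```

```bash
python3 st.py
```

```text
11.65 [441.7  334.77  55.78] op 64.8 F [-1.1   0.52 -0.56] M [0.11 0.04 0.02] yaw y 125.49 Xaxis [ 0.  0. -1.]
```

Request:
step_arm:
  steps:
    - [0, 0, -0.06, 0]
    - [0, 0, 0, 0]

```text
t: 11.9
eef_pos: [439.3, 333.0, 55.7]
tcp_rot: [0.16, 1.571, 0.779]
ft_force: [0.1, -0.2, -0.3]
opening: 0.681
```

```bash
python3 st.py
```

```text
11.9 [439.34 333.01  55.71] op 64.7 F [ 0.1  -0.17 -0.31] M [ 0.17 -0.12 -0.01] yaw y 125.5 Xaxis [ 0.  0. -1.]
```

Request:
step_arm:
  jaw: 0
  steps:
    - [0, 0, 0, 0]
    - [0, 0, 0, 0]
    - [0, 0, 0, 0]
    - [-0.2, 0, 0, 0]
    - [-0.35, 0, 0, 0]
    - [-0.45, 0, 0, 0]
    - [-0.5, 0, 0, 0]
    - [-0.5, 0, 0, 0]
    - [-0.4, 0, 0, 0]
    - [-0.25, 0, 0, 0]
    - [0, 0, 0, 0]

```text
t: 13.28
eef_pos: [439.5, 333.1, 188.8]
tcp_rot: [-0.069, 1.57, 0.55]
ft_force: [0.2, 0.3, -2.1]
opening: 0.799
```

```bash
python3 st.py
python3 - <<'E'
from h import *
a=snap("scene","s_h.png");zoom(a,345,215,435,305,8,"s_h1.png",10)
t=snap("top","t_h.png");zoom(t,125,180,185,235,12,"t_h1.png",5)
E
```

```text
13.28 [439.46 333.14 188.85] op 75.9 F [ 0.2   0.34 -2.09] M [0.   0.12 0.04] yaw y 125.51 Xaxis [ 0.  0. -1.]
```

View pics/s_h1.png

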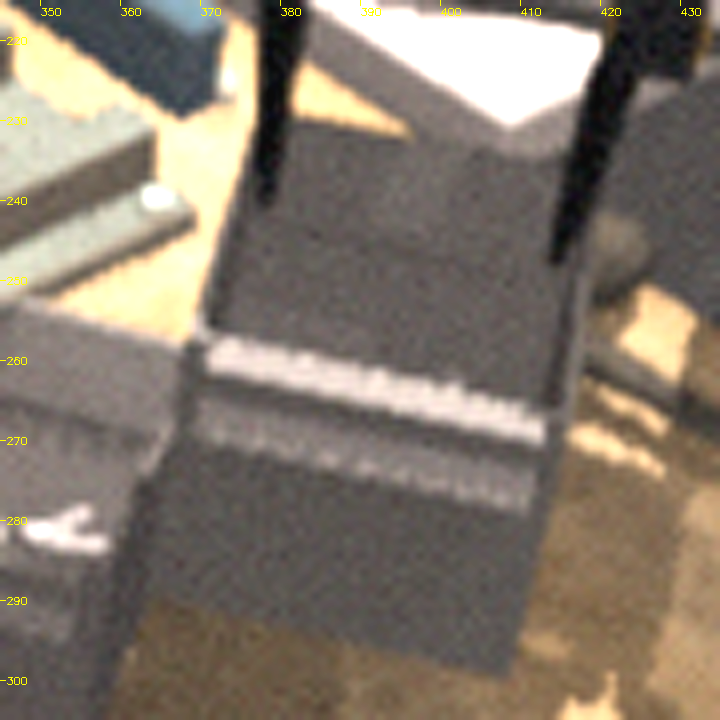

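View pics/t_h1.png

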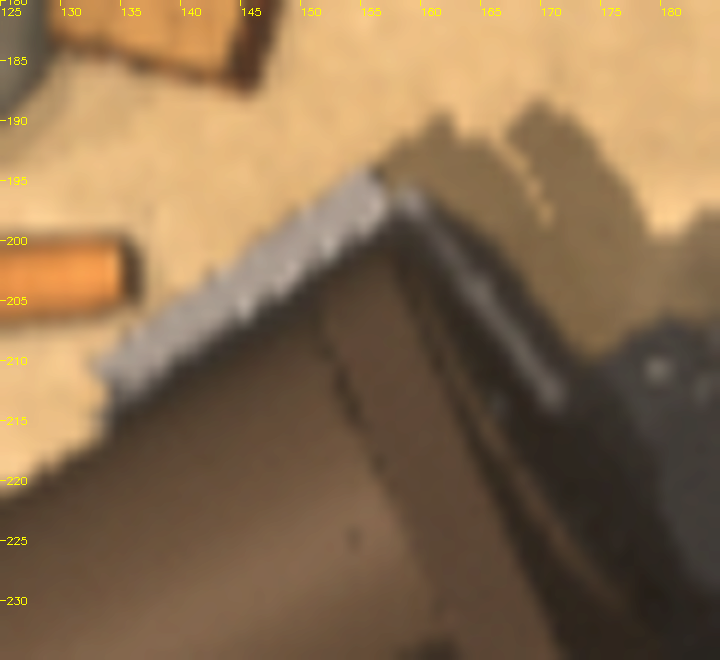

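Run:
```python
from h import *
np.set_printoptions(precision=1,suppress=True)
tcp=np.array([439.5,333.1,188.8]);w=np.radians(35.5);x=np.array([np.cos(w),np.sin(w),0]);y=np.array([-x[1],x[0],0])
p,e=tri((370,256.5),(158.5,196.5));d=p-tcp;print(p,e,d@x,d@y,d[2])
a=onz("top",(158.5,196.5),220);b=onz("top",(170.7,213.8),212);d=a-b;print("side yaw",np.degrees(np.arctan2(d[1],d[0])))
a=onz("top",(132.6,210.6),205);b=onz("top",(155.8,194),205);d=a-b;print("foot yaw",np.degrees(np.arctan2(d[1],d[0]))-90,np.linalg.norm(d)); m=(a+b)/2-tcp;print(m@x,m@y)
a=onz("scene",(371,257.5),222);b=onz("scene",(412.5,268.5),222);d=b-a;print("scene bridge yaw",np.degrees(np.arctan2(d[1],d[0]))-90,np.linalg.norm(d),((a+b)/2-tcp)@x,((a+b)/2-tcp)@y)
a=onz("scene",(363.5,290),135);b=onz("scene",(408,299.5),135);d=b-a;print("scene bottom yaw",np.degrees(np.arctan2(d[1],d[0]))-90,np.linalg.norm(d),((a+b)/2-tcp)@x,((a+b)/2-tcp)@y)
```

```text
[558.4 364.2 219.3] 0.004454340992684018 114.86739963039204 -43.70558162259782 30.548950248524875
side yaw 34.22359419555795
foot yaw 35.71851681854707 84.45728334197251
129.90416264442956 2.2498846744175367
scene bridge yaw 31.884960788512885 83.03768492569934 123.36492906008937 0.392202819535278
scene bottom yaw 38.040502475468145 92.6920344748486 122.6640621041773 1.4733463371999065
```

Request:
step_arm:
  steps:
    - [-0.2, -0.2, -0.14, 0]
    - [-0.3, -0.4, -0.28, 0]
    - [-0.3, -0.4, -0.28, 0]
    - [-0.3, -0.4, -0.28, 0]
    - [-0.3, -0.4, -0.28, 0.25]
    - [-0.3, -0.4, -0.28, 0.5]
    - [-0.3, -0.4, -0.28, 0.5]
    - [-0.2, -0.3, -0.2, 0.5]
    - [0, 0, 0, 0.5]
    - [0, 0, 0, 0.5]
    - [0, 0, 0, 0.5]
    - [0, 0, 0, 0.5]
    - [0, 0, 0, 0.5]
    - [0, 0, 0, 0.5]
    - [0, 0, 0, 0.25]
    - [0, 0, 0, 0]

```text
t: 15.38
eef_pos: [434.7, 156.5, 298.1]
tcp_rot: [2.839, 1.571, 2.761]
ft_force: [0.3, -0.8, -1.9]
opening: 0.803
```

```bash
python3 st.py
python3 - <<'E'
from h import *
a=snap("scene","s_i.png")
t=snap("top","t_i.png")
E
```

```text
15.38 [434.73 156.49 298.12] op 76.3 F [ 0.27 -0.75 -1.94] M [ 0.08  0.13 -0.03] yaw y 85.51 Xaxis [-0.  0. -1.]
```

View pics/s_i.png

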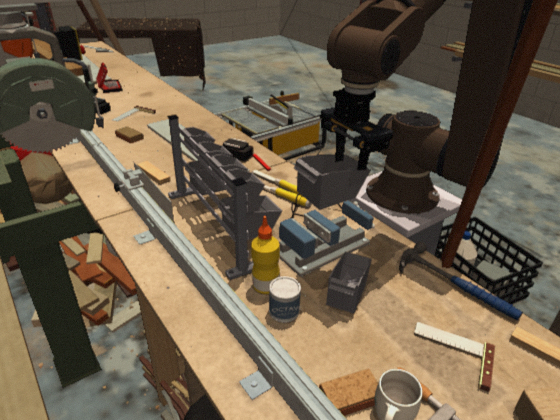

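View pics/t_i.png

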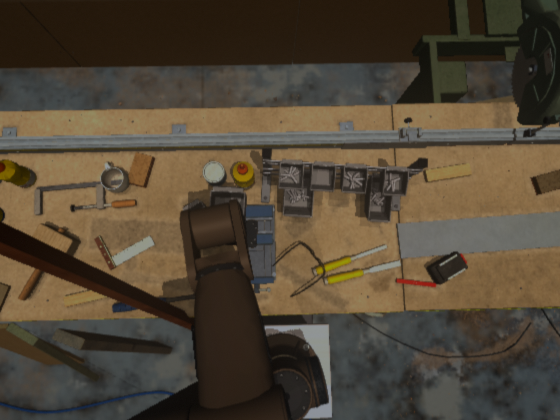

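Request:
step_arm:
  steps:
    - [0, -0.3, 0, 0]
    - [0, -0.6, 0, 0]
    - [0, -0.7, 0, 0]
    - [0, -0.7, 0, 0]
    - [0, -0.7, 0, 0]
    - [0, -0.7, 0, 0]
    - [0, -0.7, 0, 0]
    - [0, -0.7, 0, 0]
    - [0, -0.6, 0, 0]
    - [0, -0.46, 0, 0]
    - [0.2, 0, 0, 0]
    - [0.5, 0, 0, 0]
    - [0.6, 0, 0, 0]
    - [0.6, 0, 0, 0]
    - [0.6, 0, 0, 0]
    - [0.5, 0, 0, 0]
    - [0.24, 0, 0, 0]
    - [0, 0, 0, 0]
    - [0, 0, 0, 0]

```text
t: 17.85
eef_pos: [411.0, -150.5, 136.8]
tcp_rot: [-0.335, 1.57, -0.413]
ft_force: [0.6, -0.0, -1.3]
opening: 0.797
```

```bash
python3 st.py
python3 - <<'E'
from h import *
a=snap("scene","s_j.png");zoom(a,160,120,340,260,4,"s_j1.png",20)
t=snap("top","t_j.png");zoom(t,255,150,415,260,5,"t_j1.png")
E
```

```text
17.85 [ 411.04 -150.47  136.81] op 75.7 F [ 0.59 -0.05 -1.32] M [-0.01  0.14  0.02] yaw y 85.51 Xaxis [ 0. -0. -1.]
```

View pics/s_j1.png

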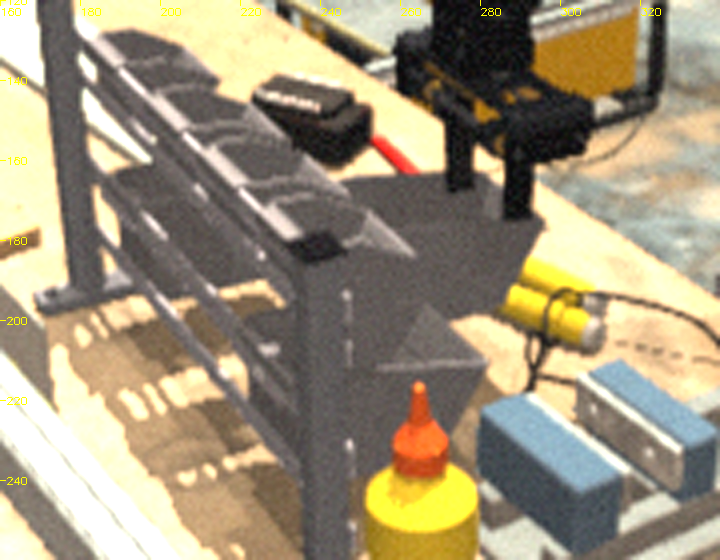

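View pics/t_j1.png

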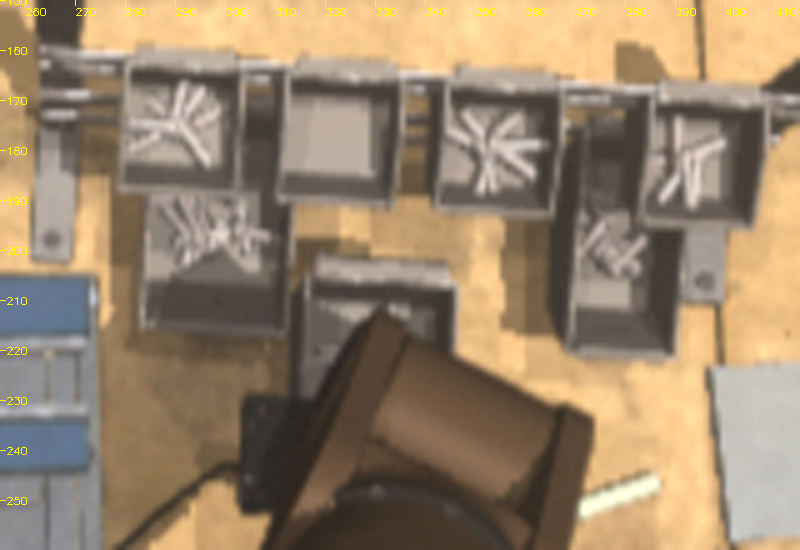

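```bash
cat > rk.py <<'E'
from h import *
np.set_printoptions(precision=1,suppress=True)
w=np.radians(-4.5);v=np.array([np.cos(w),np.sin(w),0]);u=np.array([-np.sin(w),np.cos(w),0])
def Z(p,x0=255,y0=150,k=5): return ((p[0]+.5)/k-.5+x0,(p[1]+.5)/k-.5+y0)
def st(n,uv,z):
    P=onz(n,uv,z);return np.array([P@u,P@v,z])
E
python3 - <<'E'
from rk import *
print("strip rear (foot z152)",st("top",Z((318,254)),152),st("top",Z((450,262)),152))
print("strip front z169 wall top",st("top",Z((307,277)),169),st("top",Z((456,287)),169))
print("hung left right edge front z115, at strip",st("top",Z((286,336)),115),st("top",Z((293,250)),128))
print("hung right left edge",st("top",Z((567,352)),115),st("top",Z((577,240)),130))
print("upper front edges",[st("top",Z(p),250) for p in [(278,203),(398,208),(433,210),(553,214)]])
print("upper strip rear, front",[st("top",Z(p),245) for p in [(290,60),(390,66),(290,75),(395,82)]])
E
```

```text
strip rear (foot z152) [-78.3 555.4 152. ] [-162.   555.2  152. ]
strip front z169 wall top [-70.3 537.8 169. ] [-163.4  537.   169. ]
hung left right edge front z115, at strip [-63.9 506.6 115. ] [-64.7 560.9 128. ]
hung right left edge [-245.8  506.8  115. ] [-247.   577.9  130. ]
upper front edges [array([-43. , 568.7, 250. ]), array([-113.7,  570. ,  250. ]), array([-134.4,  570. ,  250. ]), array([-205.2,  571.8,  250. ])]
upper strip rear, front [array([-46.7, 656.5, 245. ]), array([-106.5,  656.5,  245. ]), array([-47.1, 647.4, 245. ]), array([-109.8,  646.9,  245. ])]
```

Request:
step_arm:
  steps:
    - [0, 0, 0.2, 0]
    - [0, 0, 0.3, 0]
    - [0, 0, 0.4, 0]
    - [0, 0, 0.4, 0]
    - [0, 0, 0.3, 0]
    - [0, 0, 0.2, 0]
    - [0, 0, 0.16, 0]
    - [0, 0, 0.06, 0]
    - [0, 0, 0, 0]
    - [0, 0, 0, 0]

```text
t: 19.2
eef_pos: [511.1, -158.3, 136.1]
tcp_rot: [2.431, 1.571, 2.353]
ft_force: [0.4, 0.0, -2.0]
opening: 0.8
```

```bash
python3 st.py
python3 - <<'E'
from h import *
a=snap("scene","s_k.png");zoom(a,160,120,340,260,4,"s_k1.png",20)
t=snap("top","t_k.png");zoom(t,255,150,415,260,5,"t_k1.png")
E
```

```text
19.2 [ 511.08 -158.26  136.15] op 76.0 F [ 0.43  0.01 -2.05] M [0.08 0.11 0.01] yaw y 85.5 Xaxis [-0.  0. -1.]
```

View pics/s_k1.png

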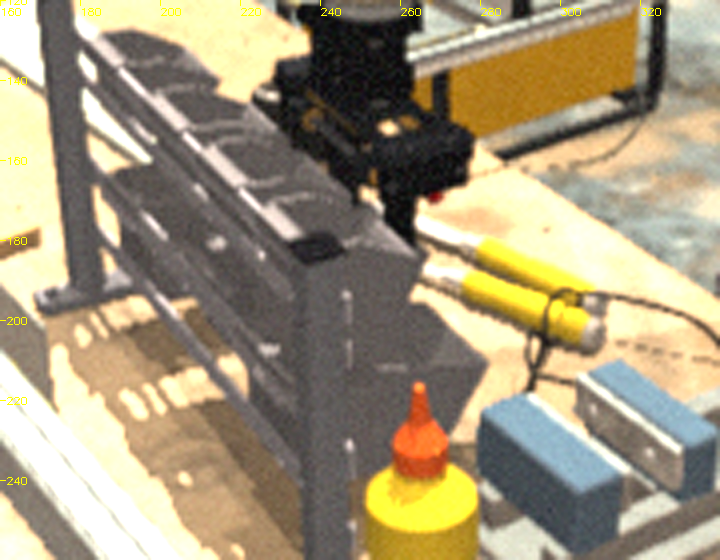

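View pics/t_k1.png

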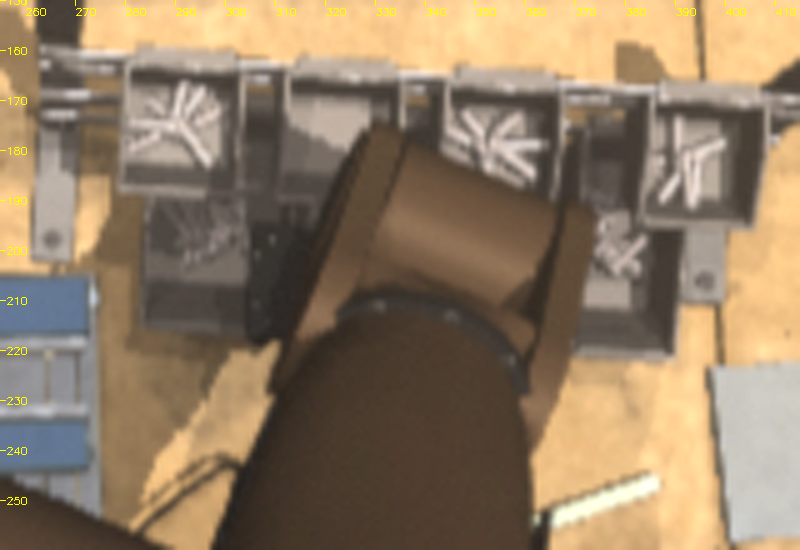

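Request:
step_arm:
  steps:
    - [0, 0, 0.06, 0]
    - [0, 0, 0.04, 0]
    - [0, 0, 0, 0]

```text
t: 19.68
eef_pos: [516.5, -158.7, 136.1]
tcp_rot: [0.754, 1.571, 0.675]
ft_force: [0.5, -0.1, -1.5]
opening: 0.801
```

```bash
python3 st.py
```

```text
19.68 [ 516.53 -158.72  136.06] op 76.1 F [ 0.52 -0.08 -1.47] M [0.03 0.14 0.01] yaw y 85.51 Xaxis [ 0.  0. -1.]
```

Request:
step_arm:
  steps:
    - [0, 0, 0.03, 0]
    - [0, 0, 0, 0]

```text
t: 19.92
eef_pos: [517.9, -158.8, 136.1]
tcp_rot: [1.47, 1.571, 1.391]
ft_force: [-0.0, 0.5, -2.2]
opening: 0.804
```

```bash
python3 st.py
```

```text
19.93 [ 517.93 -158.83  136.07] op 76.4 F [-0.    0.55 -2.24] M [0.06 0.19 0.02] yaw y 85.5 Xaxis [ 0.  0. -1.]
```

Run:
```python
from h import *
a=snap("scene","s_l.png");zoom(a,180,140,260,230,8,"s_l1.png",10)
```

```text
(no output)
```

View pics/s_l1.png

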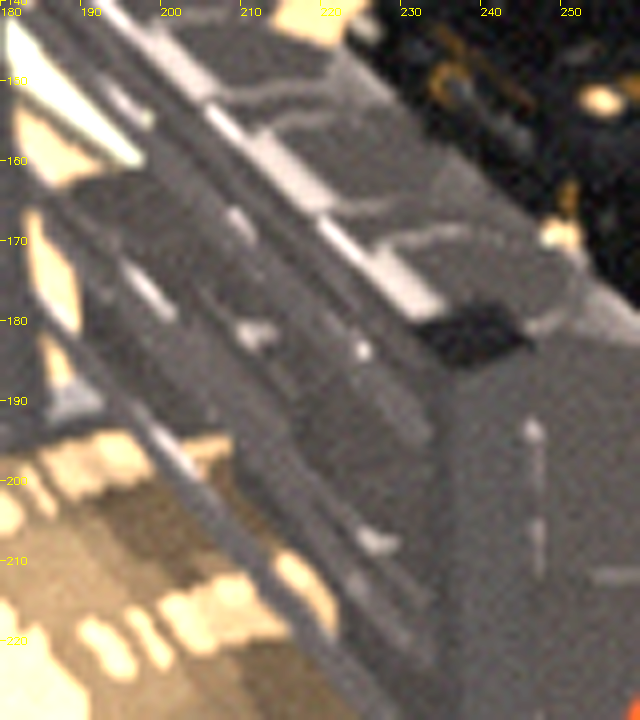

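Run:
```python
from rk import *
print(st("scene",(210.5,181.5),167),st("scene",(210.5,181.5),170),"hungL",st("scene",(226,207),140),"hungR",st("scene",(197.5,175.5),140))
for s in(-80,-118,-160): print(s,proj("scene",[s*u+647*v+[0,0,168]]),proj("scene",[s*u+657*v+[0,0,168]]))
```

```text
[-119.6  654.1  167. ] [-114.7  656.   170. ] hungL [-16.9 655.7 140. ] hungR [-216.2  655.9  140. ]
-80 [[218.6 186.8]] [[215.3 187.7]]
-118 [[213.  180.8]] [[209.7 181.7]]
-160 [[207.1 174.5]] [[203.9 175.3]]
```

Request:
step_arm:
  steps:
    - [0.1, 0, 0, 0]
    - [0.1, 0, 0, 0]
    - [0.08, 0, 0, 0]
    - [0.06, 0, 0, 0]
    - [0, 0, 0, 0]

```text
t: 20.6
eef_pos: [517.8, -158.8, 118.9]
tcp_rot: [2.564, 1.57, 2.486]
ft_force: [-0.3, 0.2, -1.8]
opening: 0.8
```

```bash
python3 st.py;python3 - <<'E'
from h import *
a=snap("scene","s_m.png");zoom(a,180,140,260,230,8,"s_m1.png",10)
E
```

```text
20.6 [ 517.81 -158.78  118.88] op 76.0 F [-0.34  0.19 -1.76] M [-0.02  0.14 -0.03] yaw y 85.5 Xaxis [-0.  0. -1.]
```

View pics/s_m1.png

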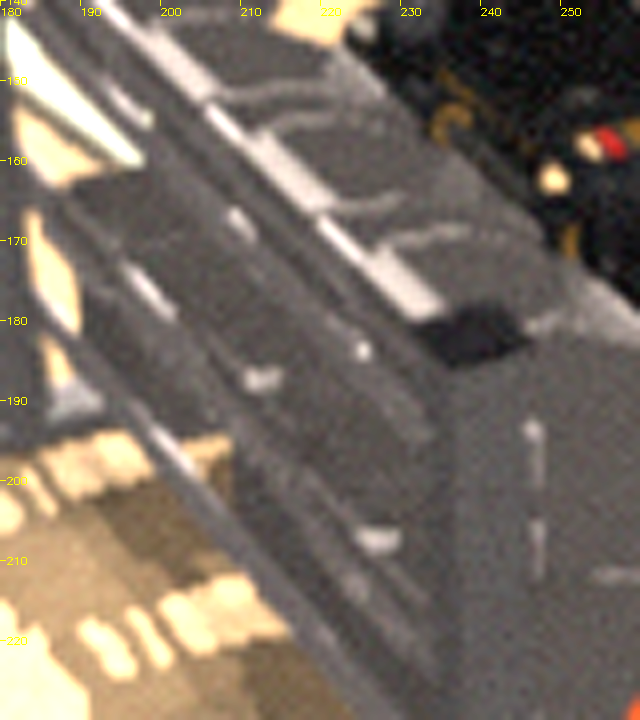

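Request:
step_arm:
  steps:
    - [0.06, 0, 0, 0]
    - [0.06, 0, 0, 0]
    - [0, 0, 0, 0]

```text
t: 21.02
eef_pos: [518.1, -158.9, 113.1]
tcp_rot: [0.003, 1.57, -0.075]
ft_force: [0.6, 0.2, 0.2]
opening: 0.802
```

```bash
python3 st.py
```

```text
21.02 [ 518.11 -158.87  113.08] op 76.2 F [0.62 0.16 0.16] M [ 0.09 -0.26 -0.01] yaw y 85.5 Xaxis [ 0. -0. -1.]
```

Request:
step_arm:
  steps:
    - [0.06, 0, 0, 0]
    - [0, 0, 0, 0]

```text
t: 21.28
eef_pos: [518.3, -158.9, 110.2]
tcp_rot: [-0.132, 1.57, -0.21]
ft_force: [2.6, 0.1, 0.9]
opening: 0.802
```

```bash
python3 st.py
```

```text
21.27 [ 518.33 -158.94  110.2 ] op 76.2 F [2.56 0.1  0.94] M [ 0.15 -0.71 -0.06] yaw y 85.5 Xaxis [ 0. -0. -1.]
```

Request:
step_arm:
  steps:
    - [0, 0, 0.03, 0]
    - [0.05, 0, 0, 0]
    - [0, 0, 0, 0]

```text
t: 21.65
eef_pos: [519.0, -158.8, 107.1]
tcp_rot: [2.781, 1.569, 2.703]
ft_force: [-0.4, -0.3, -2.1]
opening: 0.794
```

```bash
python3 st.py
python3 - <<'E'
from h import *
a=snap("scene","s_n.png");zoom(a,180,140,260,230,8,"s_n1.png",10)
E
```

```text
21.65 [ 518.96 -158.76  107.14] op 75.4 F [-0.36 -0.34 -2.06] M [ 0.02  0.12 -0.01] yaw y 85.51 Xaxis [-0.  0. -1.]
```

View pics/s_n1.png

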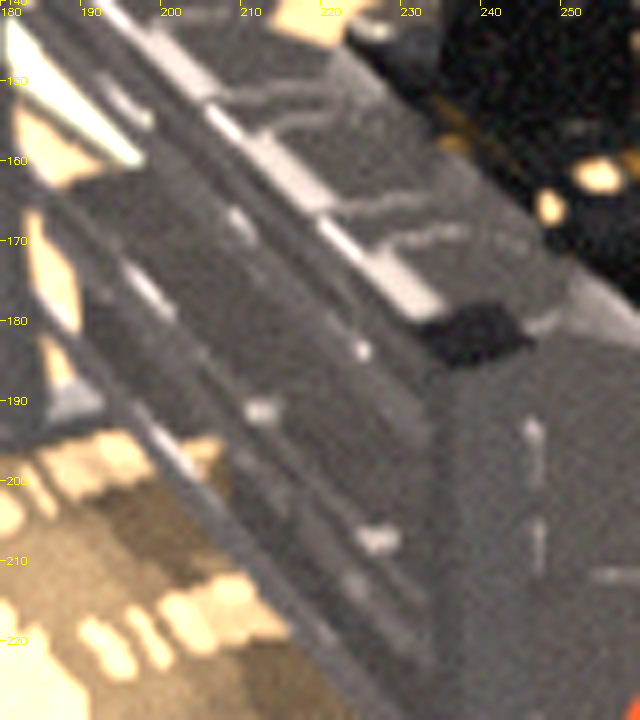

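Run:
```python
from rk import *
for z in (136,138,141): print(st("scene",(211.3,191.5),z))
print(st("scene",(226,207.5),140),st("scene",(197.5,175.5),140))
print(proj("scene",[s*u+652*v+[0,0,136] for s in(-17,-118,-216)]))
```

```text
[-116.6  655.   136. ]
[-113.5  656.2  138. ]
[-108.8  658.1  141. ]
[-14.7 656.7 140. ] [-216.2  655.9  140. ]
[[227.3 207.9]
 [212.1 191. ]
 [198.9 176.4]]
```

Request:
step_arm:
  steps:
    - [0.03, 0, 0, 0]
    - [0, 0, 0, 0]

```text
t: 21.95
eef_pos: [519.3, -158.9, 106.0]
tcp_rot: [2.553, 1.571, 2.475]
ft_force: [1.8, 0.9, -0.8]
opening: 0.801
```

```bash
python3 st.py
```

```text
21.95 [ 519.28 -158.88  106.  ] op 76.1 F [ 1.78  0.94 -0.75] M [ 0.03  0.13 -0.01] yaw y 85.51 Xaxis [-0.  0. -1.]
```

Request:
step_arm:
  steps:
    - [0.03, 0, 0, 0]
    - [0, 0, 0, 0]

```text
t: 22.2
eef_pos: [519.5, -158.9, 104.7]
tcp_rot: [0.049, 1.57, -0.029]
ft_force: [0.3, 0.4, -0.3]
opening: 0.798
```

```bash
python3 st.py
```

```text
22.2 [ 519.51 -158.94  104.65] op 75.8 F [ 0.3   0.41 -0.32] M [ 0.09 -0.08  0.03] yaw y 85.5 Xaxis [ 0. -0. -1.]
```

Request:
step_arm:
  steps:
    - [0.03, 0, 0, 0]
    - [0, 0, 0, 0]

```text
t: 22.45
eef_pos: [519.6, -159.0, 103.2]
tcp_rot: [-0.156, 1.57, -0.235]
ft_force: [1.5, 0.3, 0.2]
opening: 0.798
```

```bash
python3 st.py
```

```text
22.45 [ 519.61 -158.97  103.19] op 75.8 F [1.5  0.29 0.22] M [ 0.02 -0.39  0.03] yaw y 85.51 Xaxis [ 0. -0. -1.]
```

Request:
step_arm:
  jaw: 0.2
  steps:
    - [0, 0, 0, 0]
    - [0, 0, 0, 0]
    - [0, 0, 0, 0]

```text
t: 22.82
eef_pos: [519.4, -158.9, 103.1]
tcp_rot: [0.184, 1.571, 0.106]
ft_force: [1.1, -0.7, -0.1]
opening: 0.797
```

```bash
python3 st.py;  python3 - <<'E'
from h import *
a=snap("scene","s_o.png");zoom(a,180,130,280,230,7,"s_o1.png",10)
E
```

```text
22.82 [ 519.39 -158.94  103.14] op 75.7 F [ 1.05 -0.68 -0.07] M [ 0.03 -0.28 -0.  ] yaw y 85.5 Xaxis [ 0.  0. -1.]
```

View pics/s_o1.png

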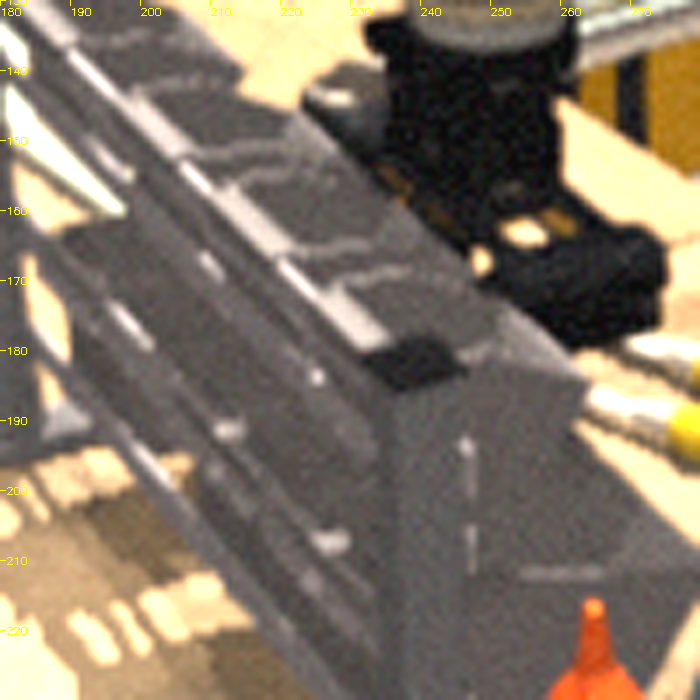

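Request:
step_arm:
  jaw: 0.35
  steps:
    - [0, 0, 0, 0]
    - [0, 0, 0, 0]
    - [0, 0, 0, 0]

```text
t: 23.25
eef_pos: [519.2, -158.9, 103.0]
tcp_rot: [2.7, 1.57, 2.622]
ft_force: [-0.2, 0.0, -0.8]
opening: 0.651
```

```bash
python3 st.py
```

```text
23.25 [ 519.22 -158.9   103.05] op 61.9 F [-0.19  0.   -0.78] M [ 0.04 -0.04  0.08] yaw y 85.5 Xaxis [-0.  0. -1.]
```

Request:
step_arm:
  steps:
    - [-0.2, 0, 0, 0]
    - [-0.3, 0, 0, 0]
    - [-0.2, 0, -0.1, 0]
    - [-0.3, 0, -0.5, 0]
    - [-0.3, 0, -0.6, 0]
    - [0, 0, -0.6, 0]
    - [0, 0, -0.4, 0]
    - [0, 0, 0, 0]

```text
t: 24.25
eef_pos: [408.9, -150.2, 168.9]
tcp_rot: [-0.333, 1.57, -0.412]
ft_force: [0.2, 0.2, 0.5]
opening: 0.647
```

```bash
python3 st.py;  python3 - <<'E'
from h import *
a=snap("scene","s_p.png");zoom(a,160,120,300,240,5,"s_p1.png",10)
t=snap("top","t_p.png");zoom(t,255,150,415,260,5,"t_p1.png")
E
```

```text
24.25 [ 408.86 -150.2   168.9 ] op 61.5 F [0.15 0.24 0.51] M [ 0.06 -0.08  0.03] yaw y 85.47 Xaxis [ 0. -0. -1.]
```

View pics/s_p1.png

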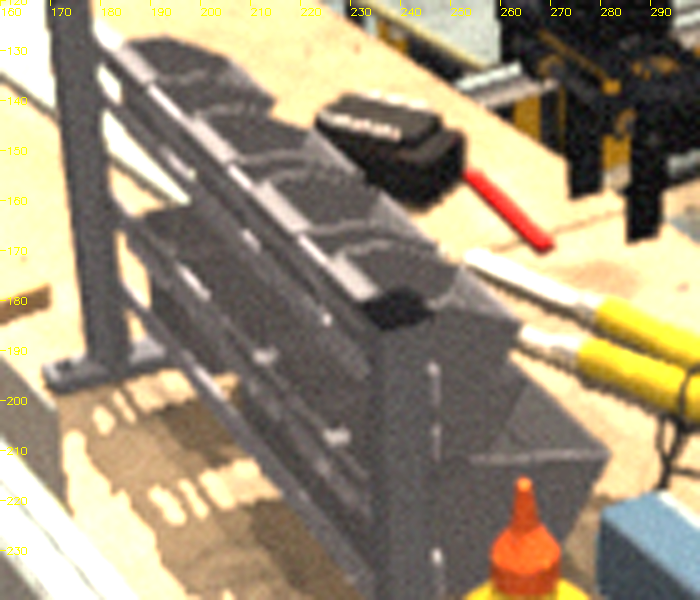

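View pics/t_p1.png

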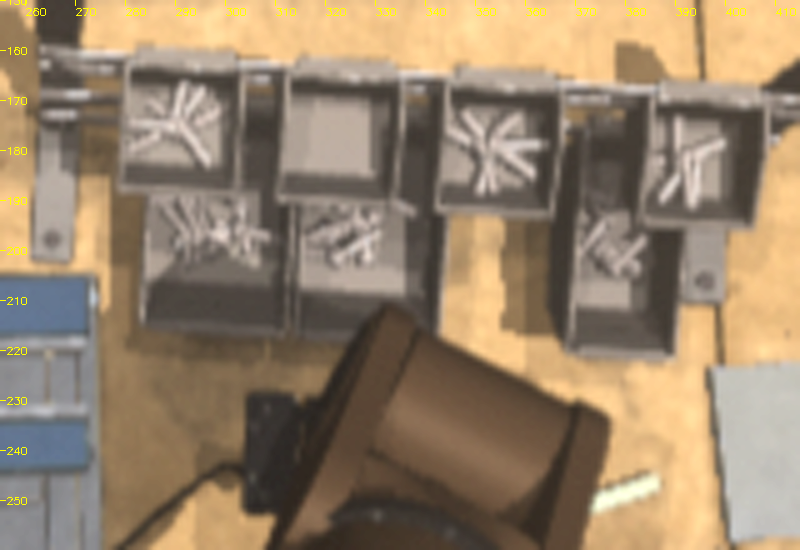

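Run:
```python
from h import *
t=cv2.imread("pics/t_p.png");zoom(t,175,190,230,255,10,"t_p2.png",5)
a=cv2.imread("pics/s_p.png");zoom(a,320,245,380,320,9,"s_p2.png",5)
```

```text
(no output)
```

View pics/t_p2.png

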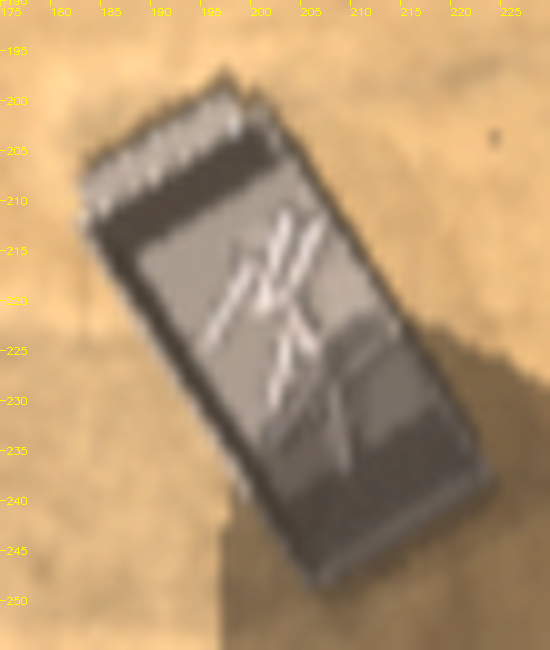

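View pics/s_p2.png

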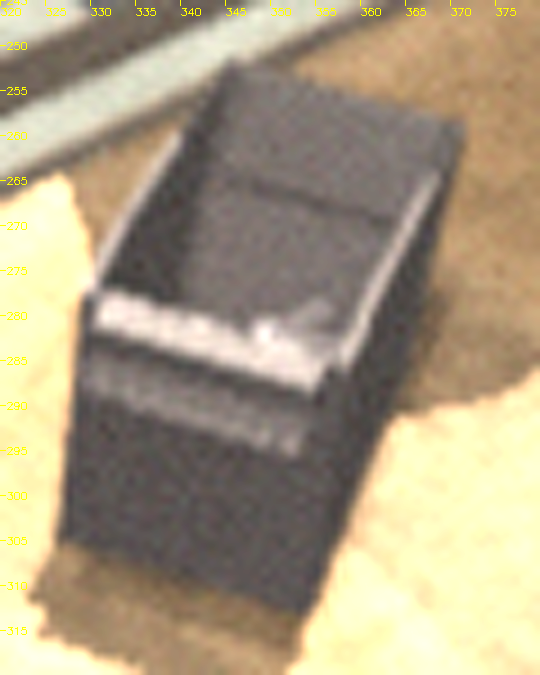

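Run:
```python
from rk import *
def an(a,b,o=0): d=a-b; return np.degrees(np.arctan2(d[1],d[0]))+o
z=lambda p:Z(p,175,190,10)
fl,fr=onz("top",z((313,590)),66),onz("top",z((491,473)),66)
bl,br=onz("top",z((82,222)),90),onz("top",z((268,98)),90)
tl,tr=onz("top",z((78,180)),70),onz("top",z((225,72)),70)
print(fl,fr,bl,br,tl,tr)
print(an(fl,fr,-90),an(bl,br,-90),an(tl,tr,-90),an(bl,fl),an(br,fr))
sl,sr=onz("scene",(353.2,313),0),onz("scene",(326.8,305),0);print("bottom back",sl,sr,an(sl,sr,-90),np.linalg.norm(sl-sr))
b2,f2=onz("scene",(356.5,285),90),None
print("scene front corners z66",onz("scene",(344.5,252.5),66),onz("scene",(370,259.5),66),"back top",onz("scene",(330,277.5),90),onz("scene",(357,287),90))
c=np.mean([(fl+fr)/2,],0);print("front mid",c,"back mid(inner)",(bl+br)/2,"foot mid",(tl+tr)/2,"bottom mid",(sl+sr)/2)
```

```text
[407.3 244.3  66. ] [444.6 185.6  66. ] [527.8 316.6  90. ] [567.7 255.9  90. ] [544.5 321.9  70. ] [580.  273.3  70. ]
32.44547763678277 33.367425547218204 36.1113450330069 30.946377083165725 29.71573383929594
bottom back [528.9 318.4  -0. ] [564.4 262.1   0. ] 32.235319876628296 66.57539802618224
scene front corners z66 [449.8 190.9  66. ] [414.7 249.   66. ] back top [564.3 262.6  90. ] [534. 322.  90.]
front mid [425.9 215.   66. ] back mid(inner) [547.8 286.3  90. ] foot mid [562.2 297.6  70. ] bottom mid [546.6 290.3  -0. ]
```

Request:
step_arm:
  jaw: 0.68
  steps:
    - [-0.3, 0.4, 0, 0]
    - [0, 0.8, 0, 0]
    - [0, 1, 0, 0]
    - [0, 1, 0, 0]
    - [0, 1, 0.1, 0]
    - [0, 1, 0.1, 0]
    - [0, 1, 0.1, 0]
    - [0, 0.8, 0, 0]
    - [0, 0.63, 0, 0]
    - [0, 0, 0, -0.9]
    - [0, 0, 0, -0.9]
    - [0, 0, 0, -0.9]
    - [0, 0, 0, -0.9]
    - [0, 0, 0, -0.96]
    - [0, 0, 0, 0]

```text
t: 26.22
eef_pos: [455.0, 229.3, 183.1]
tcp_rot: [0.193, 1.571, 0.75]
ft_force: [0.1, 0.2, -0.3]
opening: 0.319
```

```bash
python3 st.py
```

```text
26.23 [455.04 229.29 183.07] op 30.3 F [ 0.09  0.23 -0.33] M [ 0.06  0.03 -0.02] yaw y 121.95 Xaxis [ 0.  0. -1.]
```

Descend to 80, then look before entering.

Request:
step_arm:
  steps:
    - [0.4, 0, 0, 0]
    - [0.7, 0, 0, 0]
    - [0.7, 0, 0, 0]
    - [0.3, 0, 0, 0]
    - [0, 0, 0, 0]

```text
t: 26.85
eef_pos: [454.6, 228.9, 77.7]
tcp_rot: [2.864, 1.569, -2.862]
ft_force: [-0.2, -0.3, 0.4]
opening: 0.321
```

```bash
python3 st.py;  python3 - <<'E'
from h import *
a=snap("scene","s_q.png");zoom(a,300,190,400,320,6,"s_q1.png",10)
s=state();M=R.from_euler("xyz",s["tcp_rot"]).as_matrix()
for o in(-20,20): print(proj("scene",[s["eef_pos"]+M[:,1]*o]))
E
```

```text
26.85 [454.57 228.95  77.72] op 30.5 F [-0.23 -0.33  0.38] M [ 0.   -0.01 -0.04] yaw y 121.91 Xaxis [-0. -0. -1.]
[[346.04316204 255.13518189]]
[[361.41270096 259.24740791]]
```

View pics/s_q1.png

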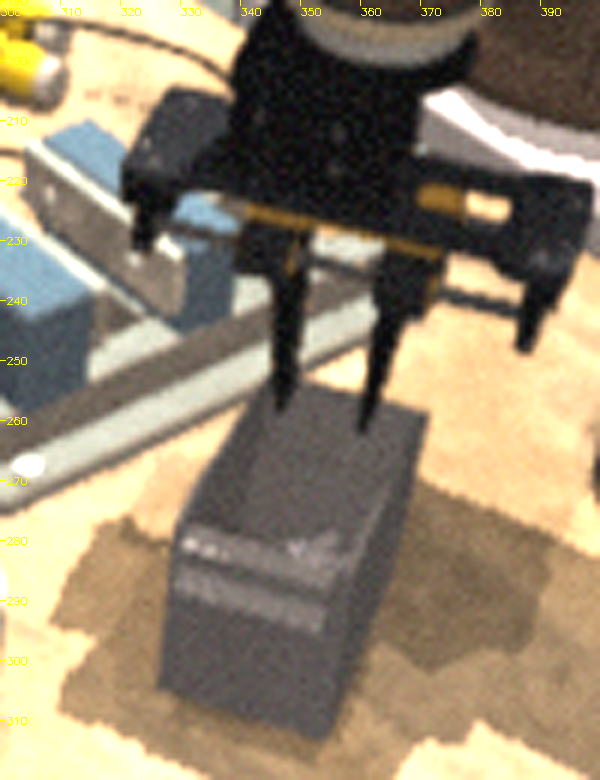

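Run:
```python
from h import *
np.set_printoptions(precision=1,suppress=True)
for q in [(502,153),(494,166)]:
  for z in(90,110,130,150,170): print(q,z,proj("scene",[[*q,z]]))
```

```text
(502, 153) 90 [[320.5 244.6]]
(502, 153) 110 [[321.  238.4]]
(502, 153) 130 [[321.6 232.1]]
(502, 153) 150 [[322.2 225.7]]
(502, 153) 170 [[322.8 219.1]]
(494, 166) 90 [[326.1 246.1]]
(494, 166) 110 [[326.7 239.9]]
(494, 166) 130 [[327.4 233.6]]
(494, 166) 150 [[328.  227.1]]
(494, 166) 170 [[328.7 220.5]]
```

Request:
step_arm:
  steps:
    - [0.2, 0, 0, 0]
    - [0.2, 0, 0, 0]
    - [0, 0, 0, 0]
    - [0, 0, -0.06, 0]
    - [0, 0, -0.06, 0]
    - [0, 0, -0.06, 0]
    - [0, 0, 0, 0]

```text
t: 27.78
eef_pos: [446.8, 224.0, 58.3]
tcp_rot: [0.152, 1.571, 0.711]
ft_force: [-0.2, 0.9, 0.3]
opening: 0.32
```

```bash
python3 st.py;  python3 - <<'E'
from h import *
a=snap("scene","s_r.png");zoom(a,300,190,400,320,6,"s_r1.png",10)
E
```

```text
27.77 [446.77 223.99  58.28] op 30.4 F [-0.24  0.92  0.28] M [ 0.1   0.04 -0.04] yaw y 121.98 Xaxis [ 0.  0. -1.]
```

View pics/s_r1.png

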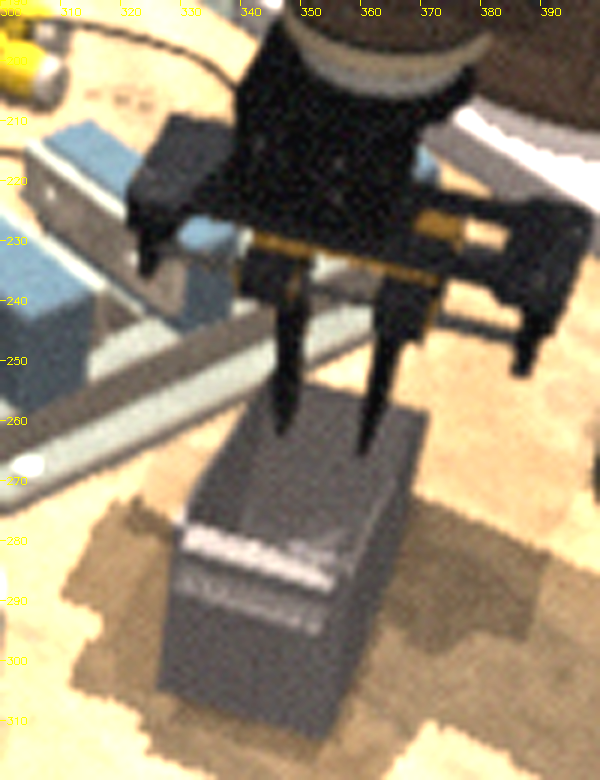

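Request:
step_arm:
  steps:
    - [0.04, 0, 0, 0]
    - [0, 0, -0.06, 0]
    - [0, 0, -0.06, 0]
    - [0, 0, 0, 0]

```text
t: 28.32
eef_pos: [441.7, 220.8, 56.2]
tcp_rot: [0.549, 1.571, 1.108]
ft_force: [0.8, 0.5, 0.3]
opening: 0.316
```

```bash
python3 st.py;  python3 - <<'E'
from h import *
a=snap("scene","s_s.png");zoom(a,300,190,400,320,6,"s_s1.png",10)
E
```

```text
28.32 [441.68 220.8   56.2 ] op 30.0 F [0.84 0.54 0.33] M [ 0.18 -0.05  0.02] yaw y 121.98 Xaxis [ 0.  0. -1.]
```

View pics/s_s1.png

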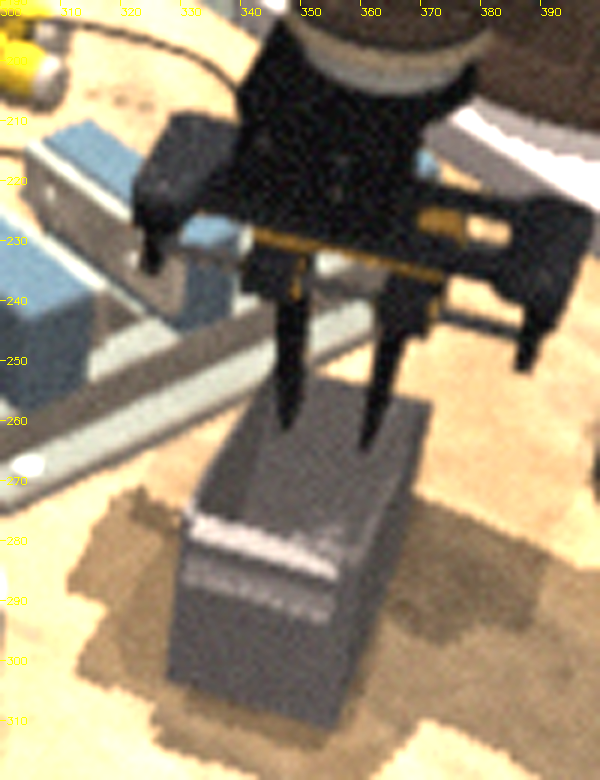

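Request:
step_arm:
  jaw: 0
  steps:
    - [0, 0, 0, 0]
    - [0, 0, 0, 0]
    - [0, 0, 0, 0]
    - [0, 0, 0, 0]
    - [-0.2, 0, 0, 0]
    - [-0.35, 0, 0, 0]
    - [-0.45, 0, 0, 0]
    - [-0.5, 0, 0, 0]
    - [-0.5, 0, 0, 0]
    - [-0.4, 0, 0, 0]
    - [-0.25, 0, 0, 0]
    - [0, 0, 0, 0]

```text
t: 29.88
eef_pos: [441.9, 220.9, 189.3]
tcp_rot: [-0.177, 1.569, 0.381]
ft_force: [0.5, -0.4, -1.5]
opening: 0.551
```

```bash
python3 st.py
python3 - <<'E'
from h import *
a=snap("scene","s_t.png");zoom(a,300,170,400,300,6,"s_t1.png",10)
t=snap("top","t_t.png");zoom(t,160,180,240,250,9,"t_t1.png",5)
E
```

```text
29.88 [441.94 220.95 189.32] op 52.4 F [ 0.54 -0.38 -1.54] M [-0.03  0.11  0.01] yaw y 121.98 Xaxis [ 0.  0. -1.]
```

View pics/s_t1.png

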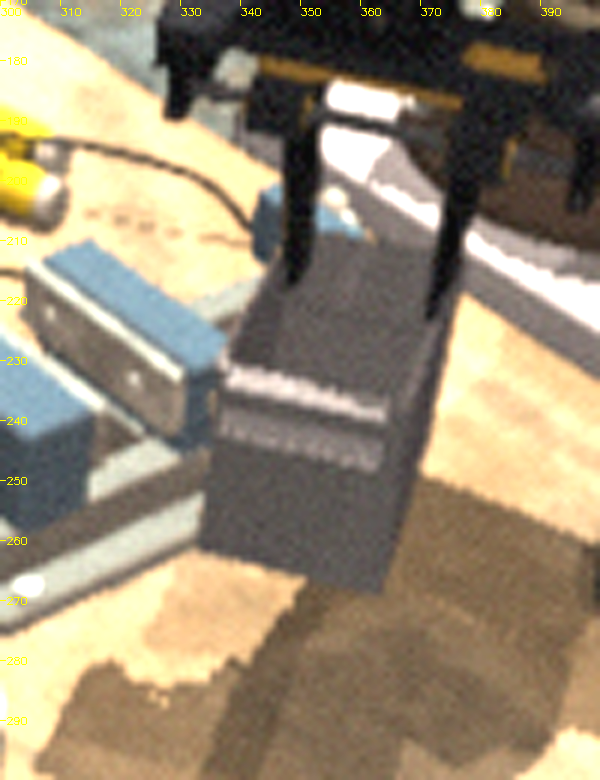

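View pics/t_t1.png

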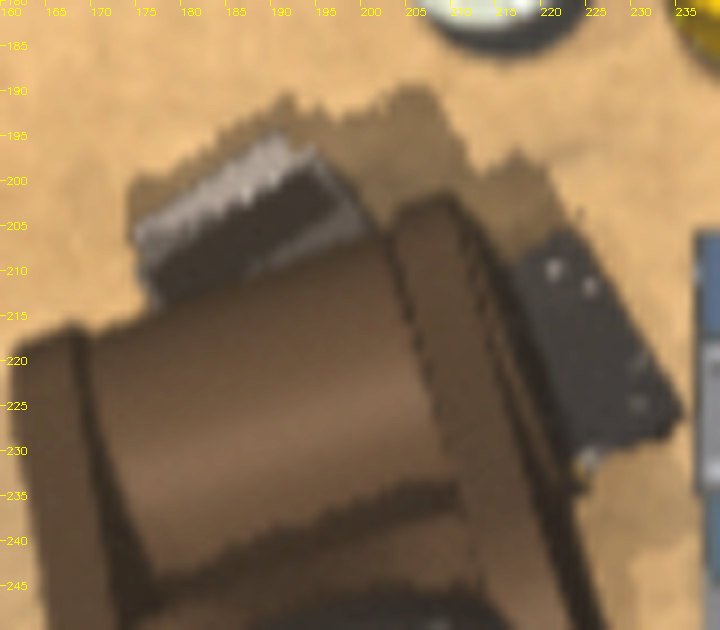

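Request:
step_arm:
  steps:
    - [-0.2, 0, 0, 0]
    - [-0.35, 0, 0, 0.25]
    - [-0.4, 0, 0, 0.5]
    - [-0.4, 0, 0, 0.5]
    - [-0.4, 0, 0, 0.5]
    - [-0.3, 0, 0, 0.5]
    - [-0.15, 0, 0, 0.5]
    - [0, 0, 0, 0.5]
    - [0, 0, 0, 0.5]
    - [0, 0, 0, 0.5]
    - [0, 0, 0, 0.31]
    - [0, -0.3, 0, 0]
    - [0, -0.6, 0, 0]
    - [0, -0.7, 0, 0]
    - [0, -0.7, 0, 0]
    - [0, -0.7, 0, 0]
    - [0, -0.7, 0, 0]
    - [0, -0.7, 0, 0]
    - [0, -0.7, 0, 0]
    - [0, -0.7, 0, 0]

```text
t: 32.48
eef_pos: [418.3, -69.9, 298.7]
tcp_rot: [-2.817, 1.571, -2.895]
ft_force: [1.1, -0.3, -1.8]
opening: 0.544
```

Request:
step_arm:
  steps:
    - [0, -0.7, 0, 0]
    - [0, -0.7, 0, 0]
    - [0, -0.7, 0, 0]
    - [0, -0.6, 0, 0]
    - [0, -0.5, 0, 0]
    - [0, -0.22, 0, 0]
    - [0.2, 0, 0, 0]
    - [0.5, 0, 0, 0]
    - [0.6, 0, 0, 0]
    - [0.6, 0, 0, 0]
    - [0.6, 0, 0, 0]
    - [0.5, 0, 0, 0]
    - [0.2, 0, 0, 0]
    - [0, 0, 0, 0]
    - [0, 0, 0, 0]

```text
t: 34.35
eef_pos: [404.9, -237.6, 138.4]
tcp_rot: [2.729, 1.569, 2.652]
ft_force: [-5.8, -0.8, 2.9]
opening: 0.546
```

```bash
python3 st.py
python3 - <<'E'
from h import *
a=snap("scene","s_u.png");zoom(a,160,110,340,250,4,"s_u1.png",20)
t=snap("top","t_u.png");zoom(t,255,150,415,260,5,"t_u1.png")
E
```

```text
34.35 [ 404.91 -237.6   138.38] op 51.8 F [-5.8  -0.77  2.91] M [0.05 0.84 0.11] yaw y 85.59 Xaxis [-0.  0. -1.]
```

View pics/s_u1.png

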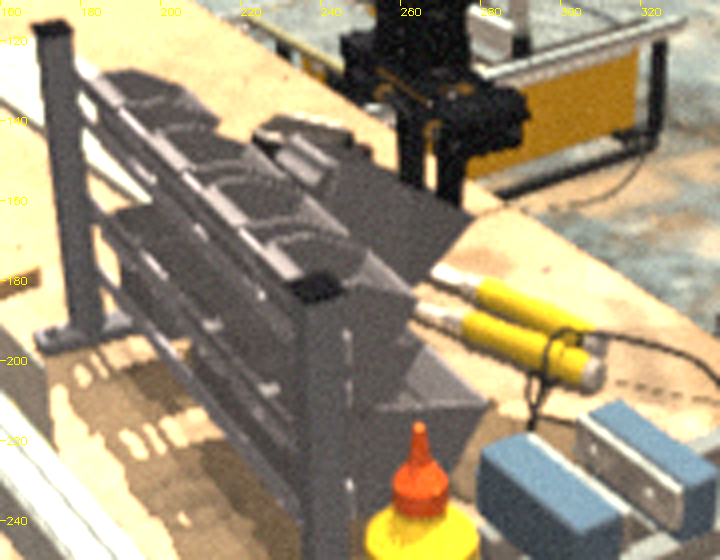

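View pics/t_u1.png

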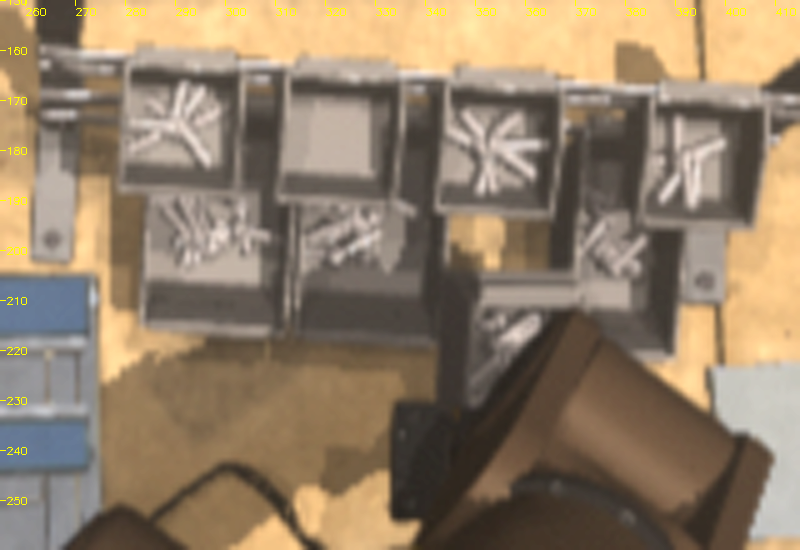

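Request:
step_arm:
  steps:
    - [-0.2, 0, 0, 0]
    - [-0.4, 0, 0, 0]
    - [-0.5, 0, 0, 0]
    - [-0.5, 0, 0, 0]
    - [-0.4, 0, 0, 0]
    - [0, 0, 0, 0]
    - [0, 0, 0, 0]

```text
t: 35.33
eef_pos: [405.5, -238.2, 238.0]
tcp_rot: [2.291, 1.57, 2.212]
ft_force: [1.1, 0.9, -1.2]
opening: 0.545
```

```bash
python3 st.py
python3 - <<'E'
from h import *
a=snap("scene","s_v.png");zoom(a,160,80,340,230,4,"s_v1.png",20)
t=snap("top","t_v.png");zoom(t,255,150,415,260,5,"t_v1.png")
E
```

```text
35.33 [ 405.47 -238.2   238.03] op 51.8 F [ 1.1   0.94 -1.19] M [ 0.02  0.1  -0.01] yaw y 85.52 Xaxis [-0.  0. -1.]
```

View pics/s_v1.png

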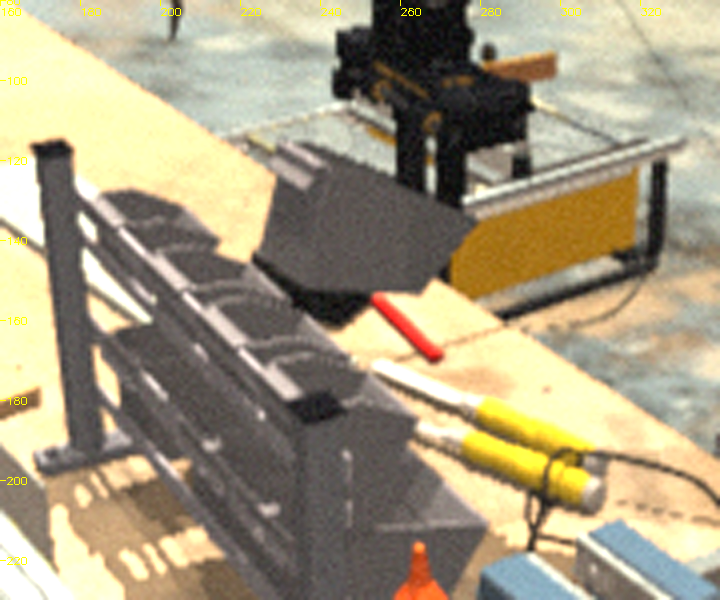

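View pics/t_v1.png

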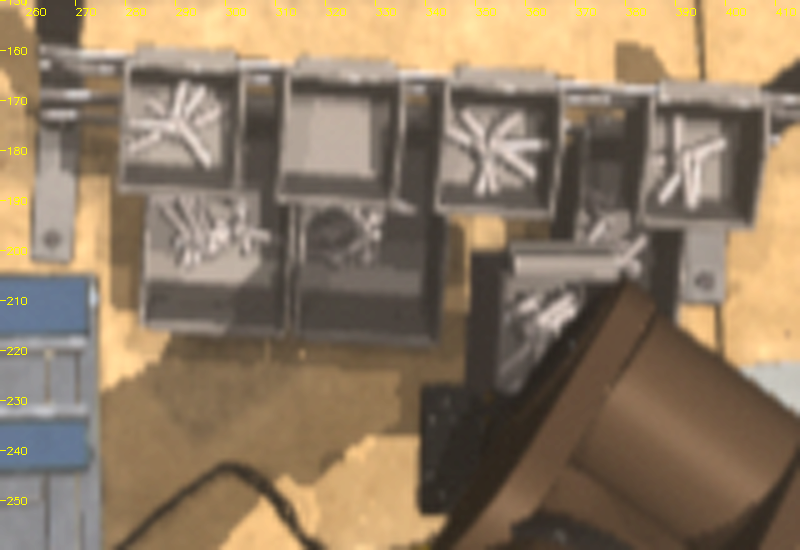

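Run:
```python
from rk import *
tcp=state()["eef_pos"];print(tcp@u,tcp@v,tcp[2])
for a,b in [((241,125),Z((514,250))),((229.5,116),Z((620,250)))]:
    p,e=tri(a,b);print(p@u-tcp@u,p@v-tcp@v,p[2]-tcp[2],e)
# loc of clear bench candidates / screwdrivers
for q in [(385,247),(400,264),(355,258),(300,242),(322,268)]: print(q,onz("top",q,0))
```

```text
-205.78291918531121 422.9073518672472 237.79847053659603
35.81180437817997 112.91100107374785 59.06194756535825 12.488065746014158
-24.060228411682033 117.51387457011873 65.53904073908825 7.457796564625401
(385, 247) [ 402.6 -365.8    0. ]
(400, 264) [ 343.2 -414.3    0. ]
(355, 258) [ 367.  -259.7    0. ]
(300, 242) [426.  -71.5   0. ]
(322, 268) [ 335.4 -144.5    0. ]
```

Run:
```python
from rk import *
t=cv2.imread("pics/t_v.png")
for n,q in dict(tin=(213,172),bot=(243,170)).items():
    P=onz("top",q,80);print(n,P,P@u,P@v)
print("wide hung right/left front before",st("top",Z((440,334)),115),st("top",Z((297,338)),115))
zoom(t,290,180,400,240,7,"t_v2.png",5)
p=cv2.imread("pics/t_p.png");zoom(p,290,180,400,240,7,"t_p3.png",5)
```

```text
tin [661.2 218.8  80. ] 270.0341149027051 642.0074425394955
bot [666.2 118.5  80. ] 170.37242677719513 654.8859234842892
wide hung right/left front before [-163.3  513.7  115. ] [-71.1 505.7 115. ]
```

View pics/t_v2.png

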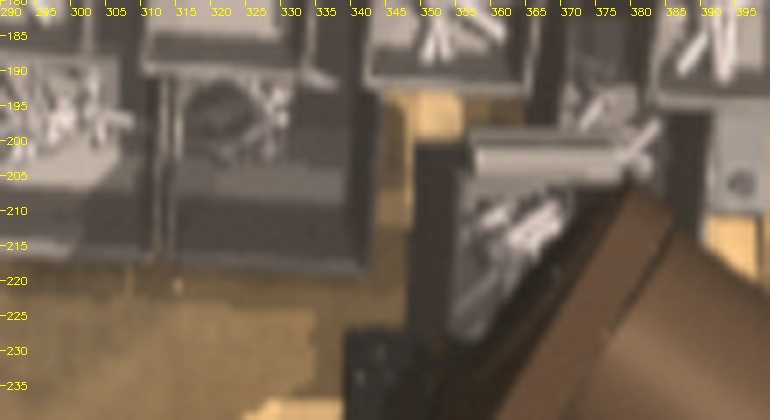

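View pics/t_p3.png

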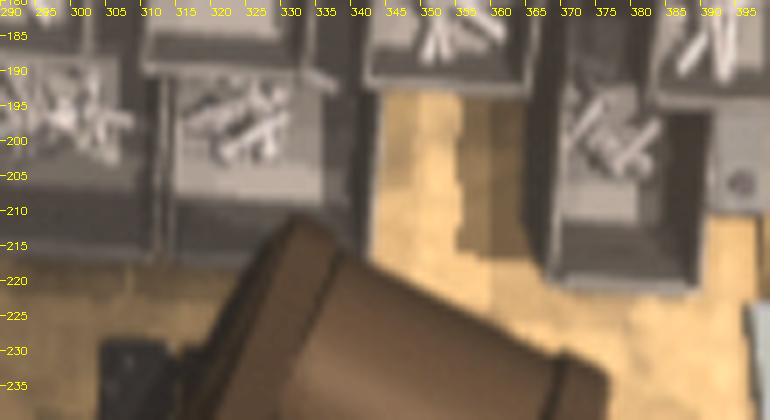

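Run:
```python
from rk import *
z=lambda p:Z(p,160,180,9)
tcp=np.array([441.9,220.9,189.3]);w=np.radians(31.98);x=np.array([np.cos(w),np.sin(w),0]);y=np.array([-x[1],x[0],0])
a,b=onz("top",z((133,228)),203),onz("top",z((277,133)),203);d=a-b
print("foot yaw",np.degrees(np.arctan2(d[1],d[0]))-90,np.linalg.norm(d),((a+b)/2-tcp)@x,((a+b)/2-tcp)@y)
a,b=onz("top",z((150,285)),222),onz("top",z((318,150)),222);print("wall corners",(a-tcp)@x,(a-tcp)@y,(b-tcp)@x,(b-tcp)@y)
# scene
a,b=onz("scene",(300+230/6,170+375/6),221),onz("scene",(300+387/6,170+415/6),221);d=b-a
print("scene bridge",np.degrees(np.arctan2(d[1],d[0]))-90,np.linalg.norm(d),((a+b)/2-tcp)@x,((a+b)/2-tcp)@y)
a,b=onz("scene",(300+200/6,170+550/6),133),onz("scene",(300+383/6,170+595/6),133);d=b-a
print("scene bottom",np.degrees(np.arctan2(d[1],d[0]))-90,np.linalg.norm(d),((a+b)/2-tcp)@x,((a+b)/2-tcp)@y)
# now
tcp=np.array([405.5,-238.2,238.0])
for zz in(285,295): 
  a,b=Z((455+0,0)),0
  c,d=(290+475/7,180+150/7),(290+620/7,180+152/7)
  A,B=onz("top",c,zz),onz("top",d,zz);D=A-B;print(zz,"now strip yaw",np.degrees(np.arctan2(D[1],D[0]))-90+4.5,np.linalg.norm(D),((A+B)/2-tcp)@u,((A+B)/2-tcp)@v)
```

```text
foot yaw 33.21274093973108 57.36484768485221 131.78706487027696 6.524823942407124
wall corners 107.36439455339693 38.42533010670084 115.60110742232068 -31.66548001612506
scene bridge 31.755356858903014 58.41087936315945 123.42004684138723 6.662499633430656
scene bottom 34.323839686839506 71.10419838870708 116.92242422723012 8.058203936599853
285 now strip yaw 2.600286496036702 59.29148233358532 -1.2669531617839063 116.38382897914154
295 now strip yaw 2.600286496036645 58.808065425260196 0.972302564842277 114.75097256986892
```

Request:
step_arm:
  steps:
    - [0, 0.3, 0, 0]
    - [0, 0.6, 0, 0]
    - [0, 0.8, 0, 0]
    - [0, 0.8, 0, 0]
    - [0, 0.8, -0.05, 0]
    - [0, 0.8, -0.05, 0]
    - [0, 0.8, -0.05, 0]
    - [0, 0.8, -0.05, 0]
    - [0, 0.8, -0.06, 0]
    - [0, 0.8, 0, 0]
    - [0, 0.8, 0, 0]
    - [0, 0.7, 0, 0]
    - [0, 0.6, 0, 0]
    - [0, 0.32, 0, 0]
    - [0.3, 0, 0, 0]
    - [0.7, 0, 0, 0]
    - [0.8, 0, 0, 0]
    - [0.8, 0, 0, 0]
    - [0.5, 0, 0, 0]
    - [0, 0, 0, 0]

```text
t: 37.92
eef_pos: [429.6, 245.4, 81.8]
tcp_rot: [-2.669, 1.566, -2.749]
ft_force: [0.4, -0.2, -0.3]
opening: 0.543
```

```bash
python3 st.py
python3 - <<'E'
from h import *
a=snap("scene","s_w.png");zoom(a,300,180,420,310,6,"s_w1.png",20)
E
```

```text
37.92 [429.62 245.45  81.8 ] op 51.6 F [ 0.35 -0.22 -0.27] M [ 0.01  0.05 -0.02] yaw y 85.45 Xaxis [-0. -0. -1.]
```

View pics/s_w1.png

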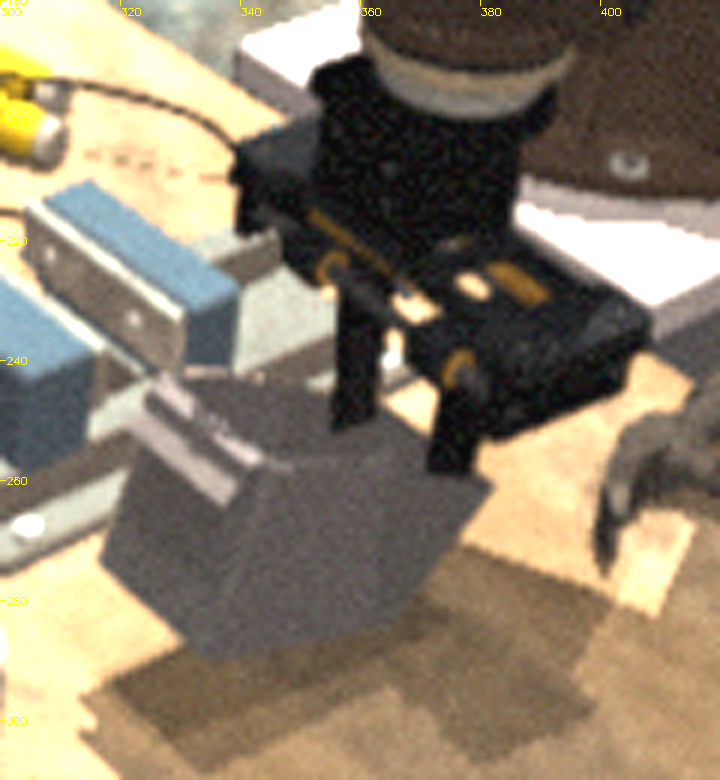

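Request:
step_arm:
  steps:
    - [0.2, 0, 0, 0]
    - [0.2, 0, 0, 0]
    - [0, 0, 0, 0]

```text
t: 38.35
eef_pos: [430.6, 246.7, 63.2]
tcp_rot: [-2.738, 1.57, -2.817]
ft_force: [0.2, 0.6, -0.7]
opening: 0.546
```

```bash
python3 st.py
```

```text
38.35 [430.59 246.72  63.19] op 51.9 F [ 0.22  0.58 -0.69] M [0.03 0.1  0.05] yaw y 85.51 Xaxis [-0. -0. -1.]
```

Request:
step_arm:
  steps:
    - [0.08, 0, 0, 0]
    - [0, 0, 0, 0]

```text
t: 38.6
eef_pos: [430.8, 246.9, 59.6]
tcp_rot: [2.1, 1.571, 2.022]
ft_force: [-0.0, -0.0, -0.8]
opening: 0.545
```

```bash
python3 st.py
```

```text
38.6 [430.82 246.88  59.57] op 51.8 F [-0.03 -0.01 -0.8 ] M [0.01 0.05 0.01] yaw y 85.51 Xaxis [-0.  0. -1.]
```

Request:
step_arm:
  steps:
    - [0.08, 0, 0, 0]
    - [0, 0, 0, 0]

```text
t: 38.85
eef_pos: [430.7, 246.8, 55.4]
tcp_rot: [-2.861, 1.571, -2.94]
ft_force: [-0.2, 0.4, -1.6]
opening: 0.548
```

```bash
python3 st.py
```

```text
38.85 [430.75 246.81  55.42] op 52.0 F [-0.24  0.36 -1.59] M [0.02 0.13 0.  ] yaw y 85.5 Xaxis [-0. -0. -1.]
```

Request:
step_arm:
  steps:
    - [0.06, 0, 0, 0]
    - [0, 0, 0, 0]

```text
t: 39.1
eef_pos: [430.8, 246.8, 52.5]
tcp_rot: [-2.954, 1.571, -3.032]
ft_force: [0.7, -0.8, -0.7]
opening: 0.546
```

```bash
python3 st.py
```

```text
39.1 [430.78 246.81  52.46] op 51.9 F [ 0.7  -0.79 -0.73] M [0.06 0.08 0.05] yaw y 85.5 Xaxis [-0. -0. -1.]
```

Request:
step_arm:
  jaw: 0.6
  steps:
    - [0, 0, 0, 0]
    - [0, 0, 0, 0]
    - [0, 0, 0, 0]

```text
t: 39.48
eef_pos: [430.9, 246.9, 52.7]
tcp_rot: [0.77, 1.571, 0.692]
ft_force: [-0.1, -0.5, 0.1]
opening: 0.545
```

```bash
python3 st.py
python3 - <<'E'
from h import *
a=snap("scene","s_x.png");zoom(a,300,180,420,310,6,"s_x1.png",20)
t=snap("top","t_x.png");zoom(t,165,180,245,260,8,"t_x1.png",5)
E
```

```text
39.48 [430.88 246.88  52.69] op 51.8 F [-0.08 -0.54  0.08] M [0.01 0.12 0.01] yaw y 85.51 Xaxis [ 0.  0. -1.]
```

View pics/s_x1.png

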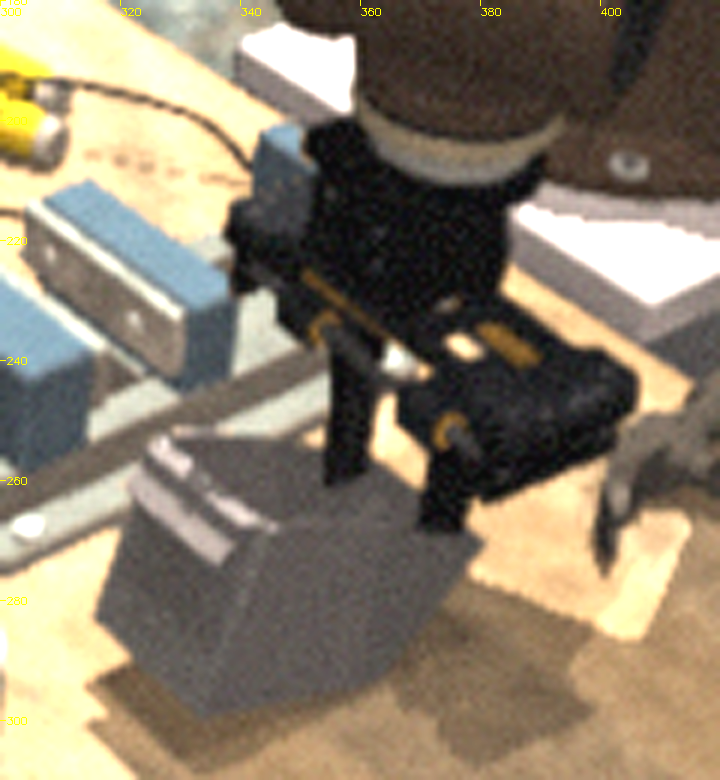

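View pics/t_x1.png

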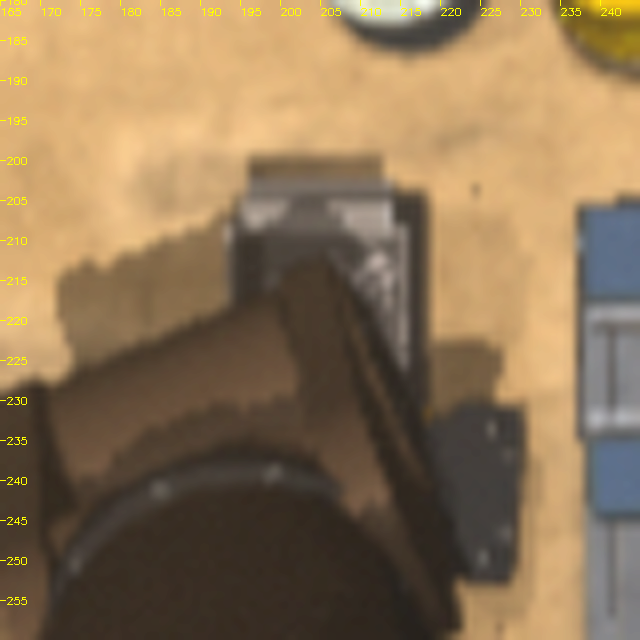

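Request:
step_arm:
  jaw: 0.6
  steps:
    - [0, 0, 0, 0]
    - [0, 0, 0, 0]
    - [0, 0, 0, 0]

```text
t: 39.95
eef_pos: [431.0, 246.9, 52.8]
tcp_rot: [0.519, 1.57, 0.44]
ft_force: [-0.7, 0.3, 1.1]
opening: 0.41
```

```bash
python3 st.py
python3 - <<'E'
from h import *
a=snap("scene","s_y.png");zoom(a,300,180,420,310,6,"s_y1.png",20)
t=snap("top","t_y.png");zoom(t,165,180,245,260,8,"t_y1.png",5)
E
```

```text
39.95 [431.01 246.9   52.76] op 38.9 F [-0.71  0.29  1.06] M [ 0.03 -0.06  0.03] yaw y 85.51 Xaxis [ 0.  0. -1.]
```

View pics/s_y1.png

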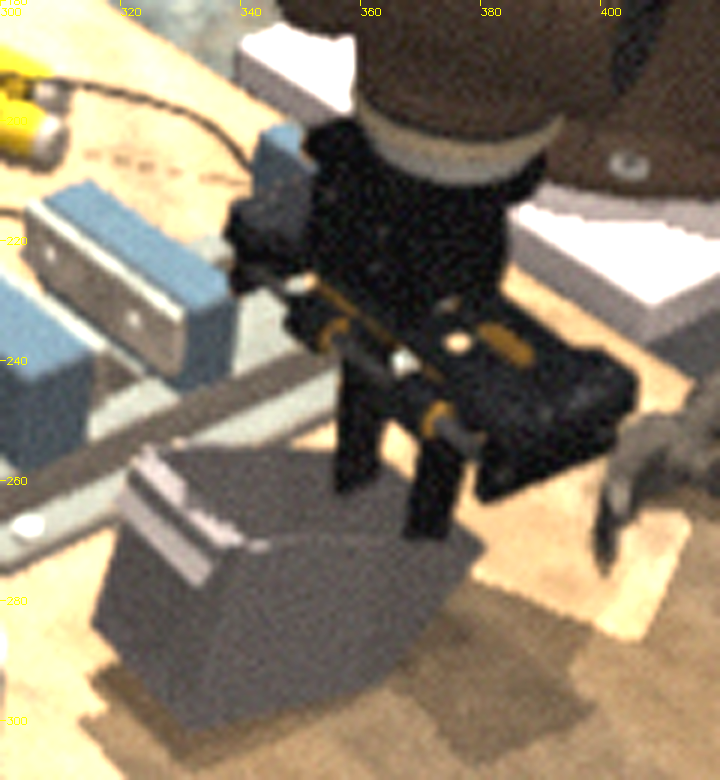

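View pics/t_y1.png

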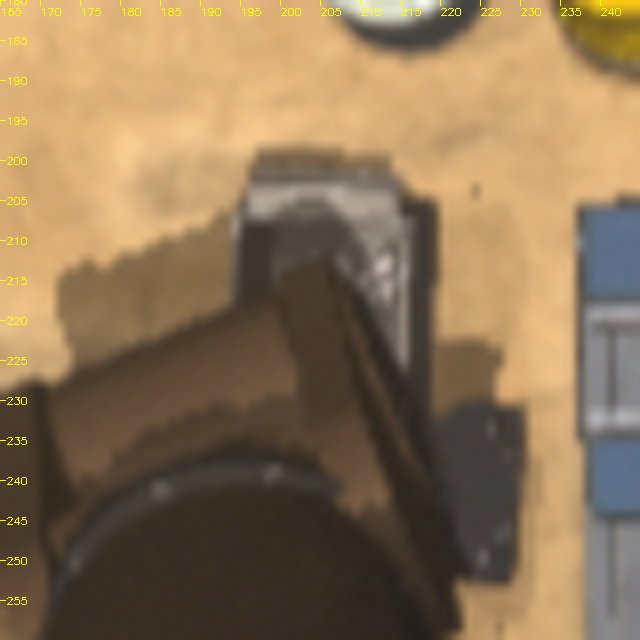

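Request:
step_arm:
  steps:
    - [-0.08, 0, 0, 0]
    - [0, 0, 0, 0]
    - [0, 0, 0, 0]

```text
t: 40.42
eef_pos: [430.8, 246.9, 56.7]
tcp_rot: [0.874, 1.571, 0.796]
ft_force: [0.7, 0.6, 0.7]
opening: 0.4
```

```bash
python3 st.py
python3 - <<'E'
from h import *
a=snap("scene","s_z.png");zoom(a,300,180,420,310,6,"s_z1.png",10)
t=snap("top","t_z.png");zoom(t,165,180,245,260,8,"t_z1.png",5)
E
```

```text
40.42 [430.82 246.86  56.74] op 38.0 F [0.74 0.6  0.72] M [ 0.09 -0.02 -0.04] yaw y 85.5 Xaxis [ 0.  0. -1.]
```

View pics/s_z1.png

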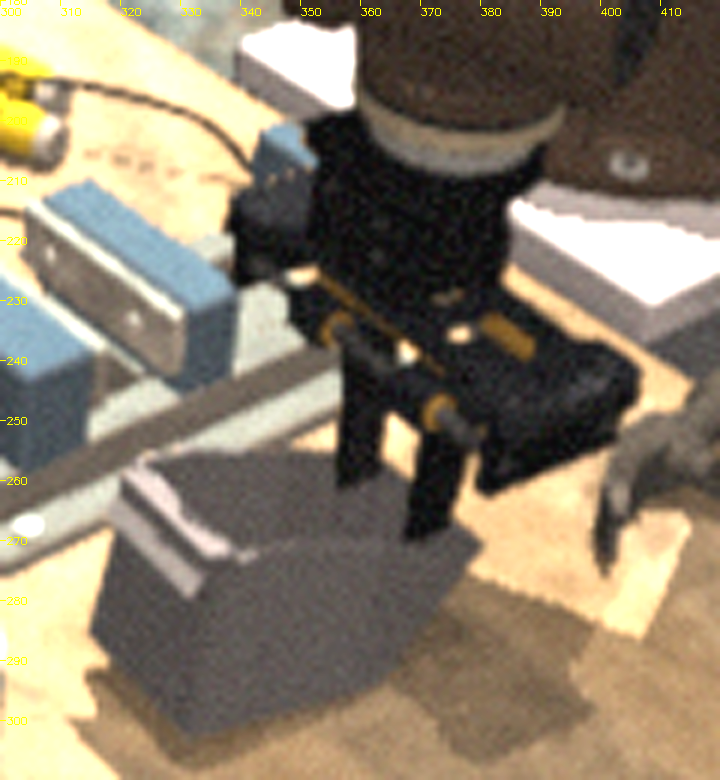

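View pics/t_z1.png

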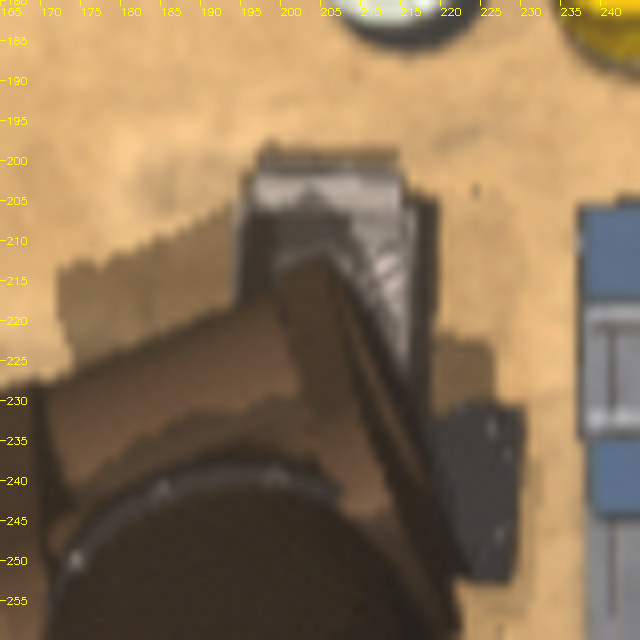

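Run:
```python
from rk import *
tcp=np.array([430.8,246.9,56.7])
def rel(P): return np.array([(P-tcp)@v,(P-tcp)@u,P[2]])
z=lambda p:Z(p,165,180,8)
print("bottom back L,R z0",rel(onz("scene",(332.5,302),0)),rel(onz("scene",(315.5,285.5),0)))
print("top back wall L,R z90 scene",rel(onz("scene",(341.5,273),90)),rel(onz("scene",(321,257.5),90)))
print("top: foot L R z70",rel(onz("top",z((258,150)),70)),rel(onz("top",z((400,150)),70)))
print("top: wall corners z90",rel(onz("top",z((240,205)),90)),rel(onz("top",z((438,200)),90)))
print("strip front",rel(onz("top",z((255,210)),90)),rel(onz("top",z((405,212)),90)))
print("tri corner L", *[rel(q) if i==0 else q for i,q in enumerate(tri((341.5,273),z((245,205))))])
```

```text
bottom back L,R z0 [113.6  24.4   0. ] [116.5 -45.4   0. ]
top back wall L,R z90 scene [98.5 26.9 90. ] [107.5 -44.7  90. ]
top: foot L R z70 [141.3  38.4  70. ] [144.8 -20.6  70. ]
top: wall corners z90 [115.1  40.4  90. ] [122.  -40.5  90. ]
strip front [113.4  34.1  90. ] [116.2 -27.3  90. ]
tri corner L [111.5  37.5 104.2] 4.986514598883143
```

Request:
step_arm:
  steps:
    - [-0.15, 0, 0.1, 0]
    - [-0.15, 0, 0, 0]
    - [0, 0, 0, 0]
    - [0, 0, 0, 0]

```text
t: 41.02
eef_pos: [435.7, 246.4, 71.7]
tcp_rot: [1.753, 1.571, 1.674]
ft_force: [0.0, -1.1, -1.6]
opening: 0.399
```

```bash
python3 st.py
python3 - <<'E'
from h import *
a=snap("scene","s_A.png");zoom(a,300,180,420,310,6,"s_A1.png",10)
t=snap("top","t_A.png");zoom(t,165,180,245,260,8,"t_A1.png",5)
E
```

```text
41.02 [435.69 246.42  71.68] op 37.9 F [ 0.01 -1.12 -1.58] M [0.02 0.08 0.02] yaw y 85.5 Xaxis [-0.  0. -1.]
```

View pics/s_A1.png

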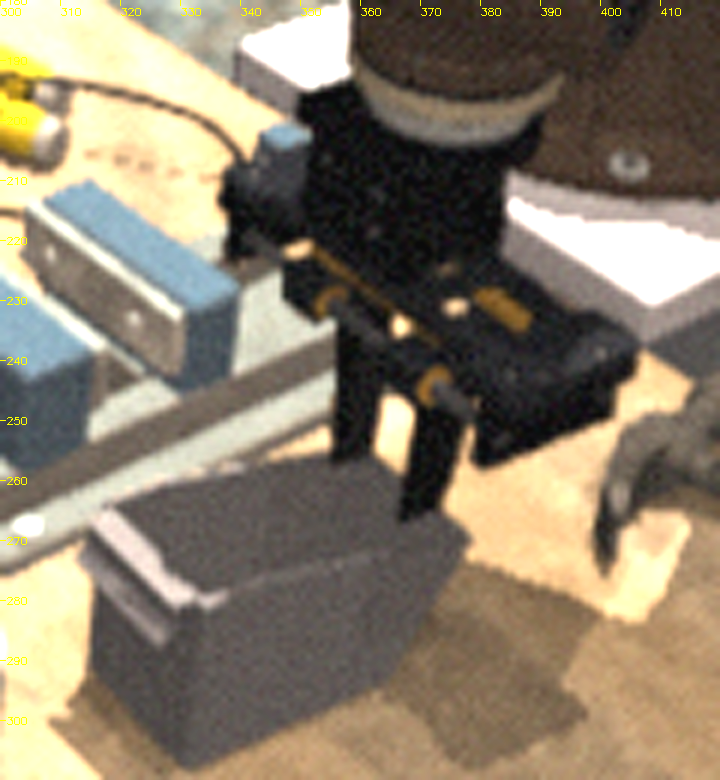

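View pics/t_A1.png

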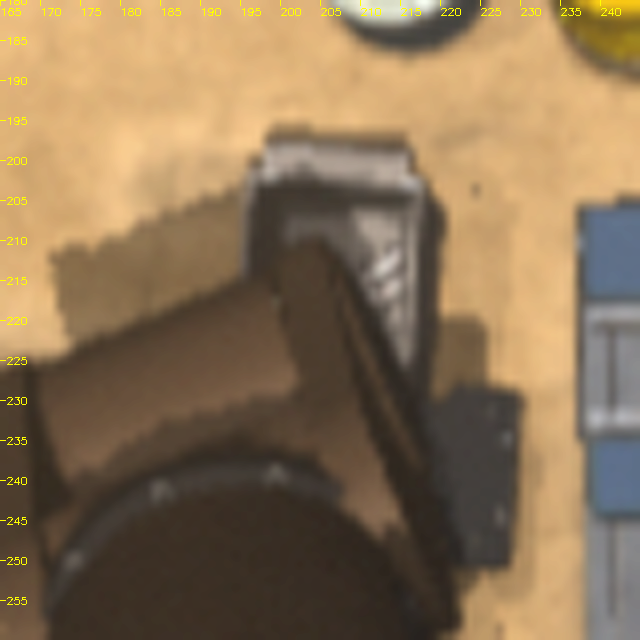

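Run:
```python
from rk import *
tcp=np.array([435.7,246.4,71.7])
def rel(P): return np.array([(P-tcp)@v,(P-tcp)@u,P[2]])
z=lambda p:Z(p,165,180,8); s=lambda p:Z(p,300,180,6)
def show(n,A,B):
    a,b=rel(A),rel(B);d=a-b;print(n,a,b,"yaw rel",round(np.degrees(np.arctan2(d[1],d[0]))-90,1),"mid",(a+b)/2,"w",round(np.linalg.norm(d),1))
show("bottom z0",onz("scene",s((190,770)),0),onz("scene",s((92,675)),0))
show("bridge front top z90",onz("scene",s((226,598)),90),onz("scene",s((95,512)),90))
show("foot z70",onz("top",z((266,140)),70),onz("top",z((408,138)),70))
show("strip front z90",onz("top",z((250,184)),90),onz("top",z((424,184)),90))
a,b=rel(onz("top",z((250,185)),90)),rel(onz("top",z((243,275)),80));d=a-b;print("L side",np.degrees(np.arctan2(d[1],d[0])))
print("top front corner L scene z66",rel(onz("scene",s((470,540)),66)),"R",rel(onz("scene",s((375,455)),66)))
```

```text
bottom z0 [123.4  39.1   0. ] [126.7 -26.    0. ] yaw rel 2.9 mid [125.    6.6   0. ] w 65.3
bridge front top z90 [115.7  39.6  90. ] [130.9 -28.1  90. ] yaw rel 12.6 mid [123.3   5.8  90. ] w 69.3
foot z70 [140.8  35.5  70. ] [145.2 -23.5  70. ] yaw rel 4.2 mid [143.   6.  70.] w 59.2
strip front z90 [119.1  37.1  90. ] [123.4 -34.1  90. ] yaw rel 3.4 mid [121.3   1.5  90. ] w 71.4
L side -2.388555476028003
top front corner L scene z66 [-12.5  41.   66. ] R [-14.1 -22.1  66. ]
```

Request:
step_arm:
  steps:
    - [0, 0, 0.12, 0]
    - [0, 0, 0, -0.41]
    - [0.1, 0, 0, 0]
    - [0.1, 0, 0, 0]
    - [0.1, 0, 0, 0]
    - [0, 0, 0, 0]

```text
t: 41.88
eef_pos: [441.8, 245.9, 56.2]
tcp_rot: [-2.804, 1.57, -2.826]
ft_force: [0.8, 0.3, 0.3]
opening: 0.398
```

```bash
python3 st.py
```

```text
41.88 [441.79 245.94  56.18] op 37.8 F [0.81 0.3  0.34] M [-0.07 -0.11 -0.03] yaw y 88.76 Xaxis [-0. -0. -1.]
```

Request:
step_arm:
  jaw: 0
  steps:
    - [0, 0, 0, 0]
    - [0, 0, 0, 0]
    - [0, 0, 0, 0]
    - [0, 0, 0, 0]
    - [-0.2, 0, 0, 0]
    - [-0.3, 0, 0, 0]
    - [-0.4, 0, 0, 0]
    - [-0.5, 0, 0, 0]
    - [-0.5, 0, 0, 0]
    - [-0.4, 0, 0, 0]
    - [-0.2, 0, 0, 0]
    - [0, 0, 0, 0]

```text
t: 43.38
eef_pos: [441.9, 246.0, 182.4]
tcp_rot: [0.445, 1.569, 0.423]
ft_force: [0.2, 0.6, -2.0]
opening: 0.549
```

```bash
python3 st.py
python3 - <<'E'
from h import *
a=snap("scene","s_B.png");zoom(a,290,140,410,280,5,"s_B1.png",10)
t=snap("top","t_B.png");zoom(t,165,180,245,260,8,"t_B1.png",5)
E
```

```text
43.38 [441.9  246.01 182.37] op 52.2 F [ 0.16  0.64 -2.03] M [-0.01  0.06 -0.01] yaw y 88.78 Xaxis [ 0.  0. -1.]
```

View pics/s_B1.png

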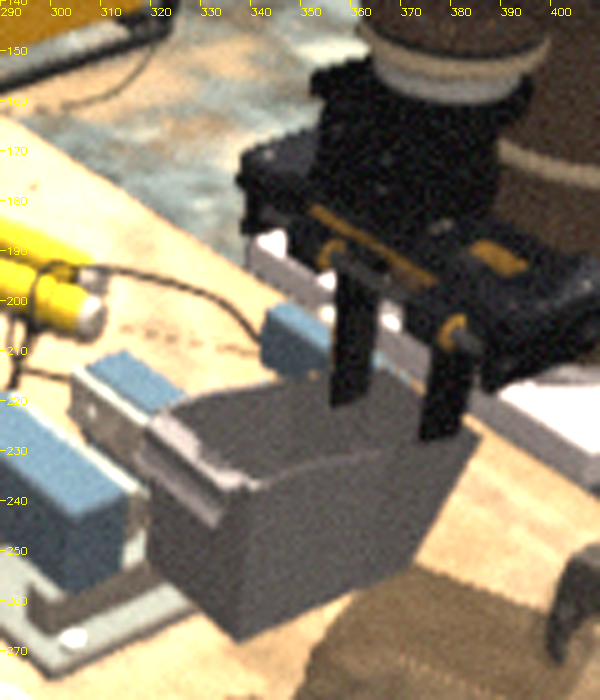

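View pics/t_B1.png

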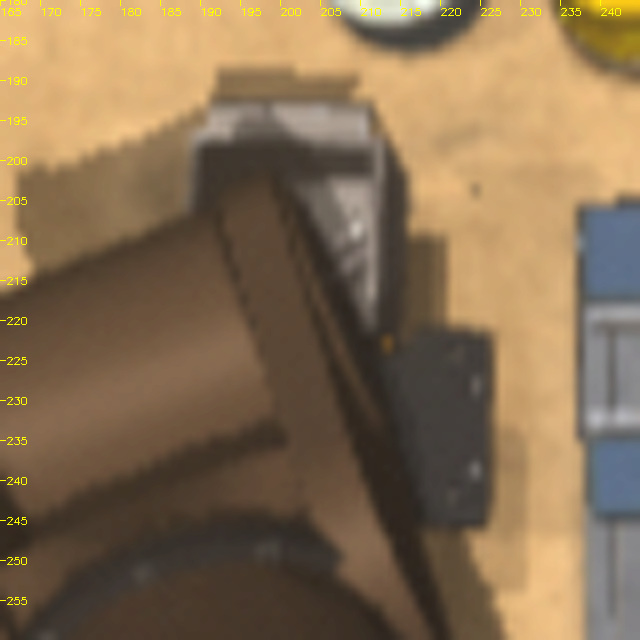

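Run:
```python
from rk import *
tcp=np.array([441.9,246.0,182.4]);w=np.radians(-1.22)
v=np.array([np.cos(w),np.sin(w),0]);u=np.array([-v[1],v[0],0])
def rel(P): return np.array([(P-tcp)@v,(P-tcp)@u,P[2]-tcp[2]])
z=lambda p:Z(p,165,180,8); s=lambda p:Z(p,290,140,5)
def show(n,A,B):
    a,b=rel(A),rel(B);d=a-b;print(n,a,b,"yaw rel",round(np.degrees(np.arctan2(d[1],d[0]))-90,1),"mid",(a+b)/2,"w",round(np.linalg.norm(d),1))
show("bottom",onz("scene",s((240,640)),126),onz("scene",s((150,562)),126))
show("foot",onz("top",z((213,103)),196),onz("top",z((370,103)),196))
show("strip front",onz("top",z((200,142)),216),onz("top",z((380,142)),216))
for a,b in [((255,487),(200,142)),((160,412),(382,140))]:
    p,e=tri(s(a),z(b));print(rel(p),e)
```

```text
bottom [114.1  32.2 -56.4] [113.3 -35.  -56.4] yaw rel -0.7 mid [113.7  -1.4 -56.4] w 67.2
foot [130.5  27.7  13.6] [130.6 -32.1  13.6] yaw rel 0.1 mid [130.6  -2.2  13.6] w 59.8
strip front [112.2  28.6  33.6] [112.4 -38.8  33.6] yaw rel 0.1 mid [112.3  -5.1  33.6] w 67.4
[113.1  29.4  28.8] 0.2907210112792549
[113.3 -38.5  29.2] 1.4735443782073065
```

Request:
step_arm:
  steps:
    - [-0.2, 0, 0, 0.2]
    - [-0.35, 0, 0, 0.21]
    - [-0.4, -0.3, 0, 0]
    - [-0.2, -0.6, 0, 0]
    - [0, -0.75, 0, 0]
    - [0, -0.75, 0, 0]
    - [0, -0.75, 0, 0]
    - [0, -0.75, 0, 0]
    - [0, -0.75, 0, 0]
    - [0, -0.75, 0, 0]
    - [0, -0.75, 0, 0]
    - [0, -0.75, 0, 0]
    - [0, -0.75, 0, 0]
    - [0, -0.7, 0, 0]
    - [0, -0.6, 0, 0]
    - [0, -0.4, 0, 0]
    - [0, -0.29, 0, 0]
    - [0, 0, 0, 0]
    - [0, 0, 0, 0]

```text
t: 45.85
eef_pos: [404.0, -234.0, 239.1]
tcp_rot: [2.102, 1.57, 2.024]
ft_force: [0.5, -0.3, -1.1]
opening: 0.547
```

```bash
python3 st.py
python3 - <<'E'
from h import *
t=snap("top","t_C.png");zoom(t,290,165,400,245,7,"t_C1.png",5)
E
```

```text
45.85 [ 403.97 -233.97  239.1 ] op 52.0 F [ 0.47 -0.34 -1.14] M [0.04 0.04 0.01] yaw y 85.5 Xaxis [-0.  0. -1.]
```

View pics/t_C1.png

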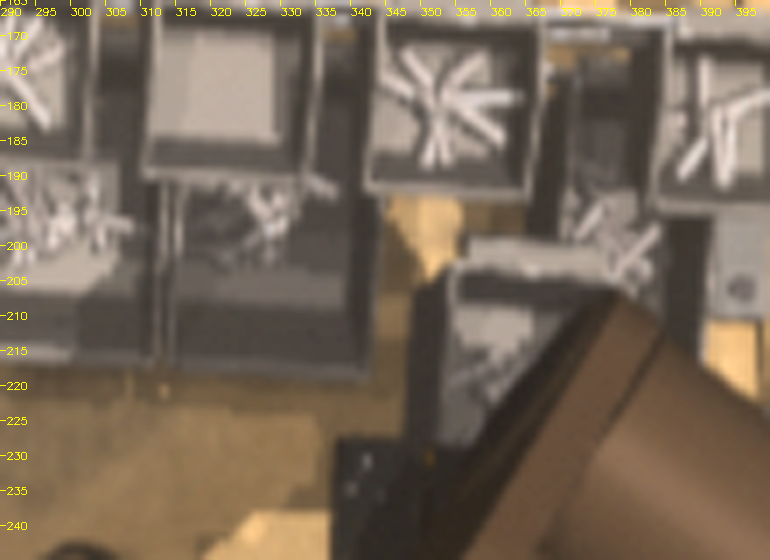

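Run:
```python
from rk import *
z=lambda p:Z(p,290,165,7)
tcp=np.array([404,-234,239.1]);print(tcp@u,tcp@v)
print("wall corner L",st("top",z((452,278)),270),"foot L",st("top",z((466,235)),253),"foot R",st("top",z((612,248)),253))
a,b=st("top",z((452,278)),270),st("top",z((440,430)),262);d=a-b;print("L side yaw",np.degrees(np.arctan2(-d[0],d[1])) ,b)
print("wide right edge",st("top",z((374,300)),120),"hungR left", -246.4)
```

```text
-201.5811814195026 421.1140312284994
wall corner L [-169.8  531.4  270. ] foot L [-178.4  552.6  253. ] foot R [-239.7  550.7  253. ]
L side yaw 1.3671406830226829 [-168.3  469.2  262. ]
wide right edge [-162.8  542.3  120. ] hungR left -246.4
```

Request:
step_arm:
  steps:
    - [0.2, 0.03, 0, 0]
    - [0.4, 0, 0, 0]
    - [0.4, 0, 0, 0]
    - [0.4, 0, 0, 0]
    - [0.3, 0, 0, 0]
    - [0.2, 0, 0, 0]
    - [0.1, 0, 0, 0]
    - [0, 0, 0, 0]

```text
t: 46.9
eef_pos: [404.1, -232.9, 139.0]
tcp_rot: [2.289, 1.571, 2.21]
ft_force: [0.0, 0.1, -1.3]
opening: 0.548
```

```bash
python3 st.py
python3 - <<'E'
from h import *
t=snap("top","t_D.png");zoom(t,290,165,400,245,7,"t_D1.png",5)
E
```

```text
46.9 [ 404.13 -232.94  139.02] op 52.1 F [ 0.05  0.06 -1.31] M [ 0.05  0.09 -0.02] yaw y 85.51 Xaxis [-0.  0. -1.]
```

View pics/t_D1.png

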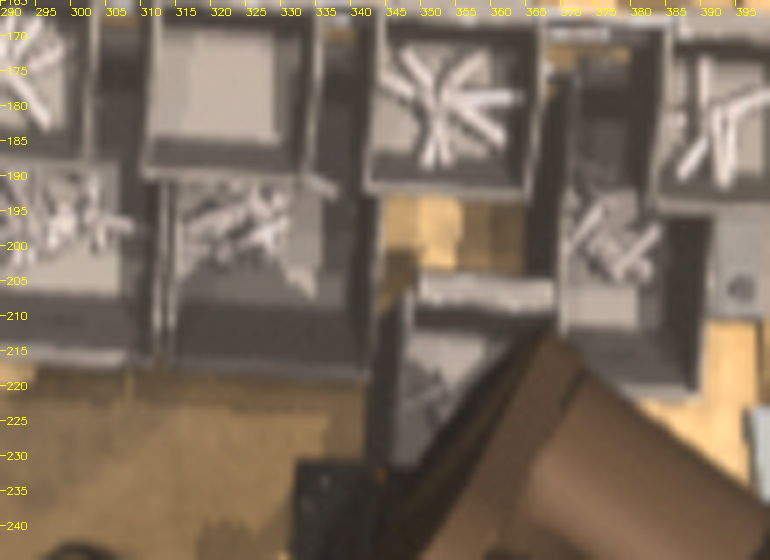

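Run:
```python
from rk import *
z=lambda p:Z(p,290,165,7)
tcp=np.array([404.1,-232.9,139.]);print(tcp@u,tcp@v)
print("foot L",st("top",z((420,272)),153),"foot R",st("top",z((554,281)),153),"wall L",st("top",z((408,312)),170),"inner",st("top",z((415,310)),170),st("top",z((555,310)),170))
print("wide right edge",st("top",z((374,360)),117),st("top",z((380,215)),135))
print("hungR left",st("top",z((560,330)),125),st("top",z((570,200)),138))
```

```text
-200.47672644282335 421.1274179565721
foot L [-177.7  551.4  153. ] foot R [-238.3  550.9  153. ] wall L [-169.8  530.5  170. ] inner [-172.9  531.6  170. ] [-235.3  535.3  170. ]
wide right edge [-164.3  514.8  117. ] [-161.7  579.6  135. ]
hungR left [-248.   532.7  125. ] [-248.1  591.2  138. ]
```

Run:
```python
from rk import *
z=lambda p:Z(p,290,165,7)
for H in (80,100,120,140):
    print(H,(onz("top",z((337,438)),239.1+H)-np.array([404,-234,0]))@np.c_[v,u],(onz("top",z((296,459)),139+H)-np.array([404.1,-232.9,0]))@np.c_[v,u])
# from wide-in-place image t_k (tcp 511.1,-158.3,136.1): plate left rear corner
```

```text
80 [36.6 84.4] [36.6 84.9]
100 [34.6 87.5] [34.7 87.7]
120 [32.6 90.6] [32.9 90.6]
140 [30.6 93.7] [31.1 93.4]
```

Request:
step_arm:
  steps:
    - [0, 0, 0.2, 0]
    - [0, 0, 0.35, 0]
    - [0, 0, 0.45, 0]
    - [0, 0, 0.45, 0]
    - [0, 0, 0.35, 0]
    - [0, 0, 0.2, 0]
    - [0, 0, 0.1, 0]
    - [0, 0, 0, 0]
    - [0, 0, 0, 0]

```text
t: 48.08
eef_pos: [508.7, -241.3, 139.2]
tcp_rot: [0.211, 1.57, 0.132]
ft_force: [0.3, -0.8, -0.6]
opening: 0.55
```

```bash
python3 st.py; python3 -c "
from rk import *
p=state()['eef_pos'];print(p@u,p@v)"
```

```text
48.08 [ 508.68 -241.27  139.22] op 52.3 F [ 0.31 -0.8  -0.64] M [-0.16  0.   -0.03] yaw y 85.49 Xaxis [ 0.  0. -1.]
-200.61228532053713 526.0442868107697
```

Request:
step_arm:
  steps:
    - [0, 0, 0.06, 0]
    - [0, 0, 0.05, 0]
    - [0, 0, 0, 0]

```text
t: 48.45
eef_pos: [514.5, -241.8, 139.1]
tcp_rot: [-0.039, 1.571, -0.117]
ft_force: [-0.4, -2.1, 0.3]
opening: 0.547
```

```bash
python3 st.py; python3 -c "
from rk import *
p=state()['eef_pos'];print(p@u,p@v)
a=snap('scene','s_E.png');zoom(a,175,130,265,230,7,'s_E1.png',10)
t=snap('top','t_E.png');zoom(t,290,165,400,245,7,'t_E1.png',5)"
```

```text
48.45 [ 514.46 -241.79  139.15] op 51.9 F [-0.45 -2.1   0.26] M [-0.31  0.16  0.02] yaw y 85.5 Xaxis [ 0. -0. -1.]
-200.67807417243375 531.8464228320332
```

View pics/s_E1.png

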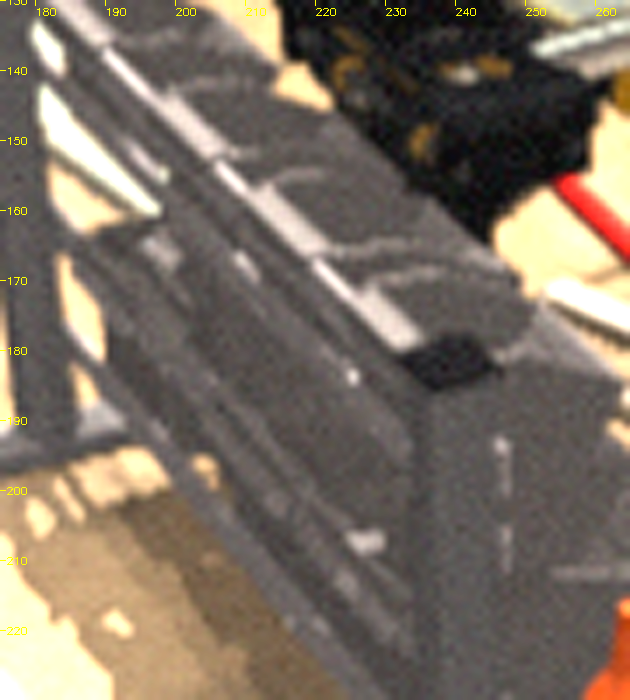

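View pics/t_E1.png

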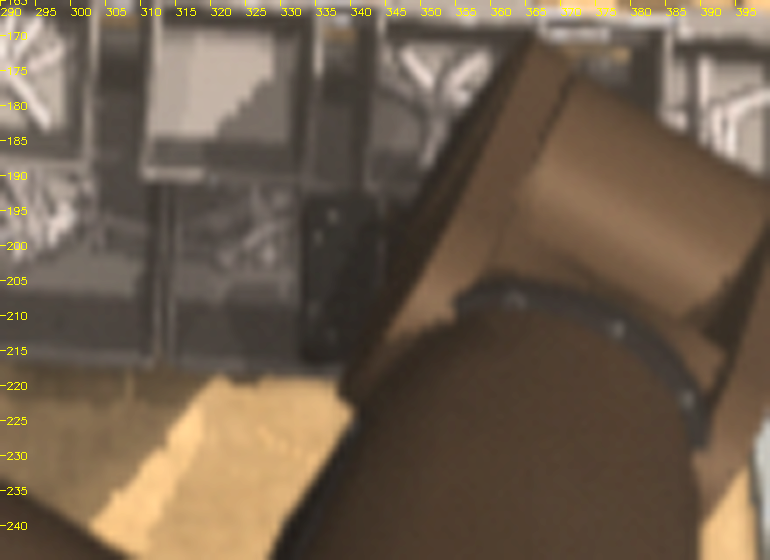

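Request:
step_arm:
  steps:
    - [0, -0.05, 0, 0]
    - [0, 0, 0, 0]

```text
t: 48.8
eef_pos: [514.1, -244.2, 139.1]
tcp_rot: [1.662, 1.57, 1.583]
ft_force: [-0.5, 0.1, -1.3]
opening: 0.548
```

```bash
python3 st.py
```

```text
48.8 [ 514.07 -244.23  139.06] op 52.1 F [-0.52  0.09 -1.26] M [ 0.03  0.03 -0.02] yaw y 85.49 Xaxis [-0.  0. -1.]
```

Request:
step_arm:
  steps:
    - [0.1, -0.02, 0, 0]
    - [0.1, 0, 0, 0]
    - [0.1, 0, 0, 0]
    - [0.08, 0, 0, 0]
    - [0, 0, 0, 0]

```text
t: 49.42
eef_pos: [513.9, -245.1, 119.7]
tcp_rot: [2.511, 1.57, 2.433]
ft_force: [0.4, 0.0, -1.7]
opening: 0.545
```

```bash
python3 st.py
```

```text
49.42 [ 513.91 -245.09  119.72] op 51.8 F [ 0.35  0.01 -1.74] M [ 0.06  0.11 -0.02] yaw y 85.51 Xaxis [-0.  0. -1.]
```

Request:
step_arm:
  steps:
    - [0.06, 0, 0, 0]
    - [0.06, 0, 0, 0]
    - [0, 0, 0, 0]

```text
t: 49.8
eef_pos: [514.2, -245.3, 114.0]
tcp_rot: [-0.055, 1.57, -0.134]
ft_force: [1.1, 0.2, -1.7]
opening: 0.548
```

```bash
python3 st.py; python3 -c "
from rk import *
a=snap('scene','s_F.png');zoom(a,175,130,265,230,7,'s_F1.png',10)"
```

```text
49.8 [ 514.16 -245.26  114.02] op 52.1 F [ 1.05  0.22 -1.73] M [ 0.04 -0.07  0.04] yaw y 85.5 Xaxis [ 0. -0. -1.]
```

View pics/s_F1.png

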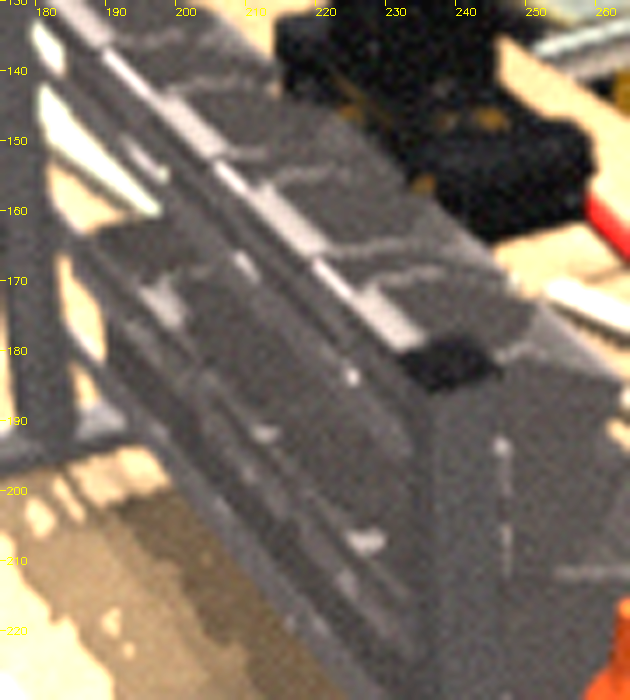

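Request:
step_arm:
  steps:
    - [0.06, 0, 0, 0]
    - [0.04, 0, 0.03, 0]
    - [0, 0, 0, 0]

```text
t: 50.22
eef_pos: [515.1, -245.2, 108.7]
tcp_rot: [2.714, 1.569, 2.635]
ft_force: [-2.2, -1.1, -1.0]
opening: 0.552
```

```bash
python3 st.py
```

```text
50.23 [ 515.14 -245.2   108.75] op 52.5 F [-2.2  -1.08 -0.97] M [-0.01  0.41  0.03] yaw y 85.5 Xaxis [-0.  0. -1.]
```

Request:
step_arm:
  steps:
    - [0.06, 0, 0, 0]
    - [0, 0, 0, 0]

```text
t: 50.48
eef_pos: [514.9, -245.2, 105.9]
tcp_rot: [2.864, 1.569, 2.786]
ft_force: [-4.8, -0.3, 1.4]
opening: 0.544
```

```bash
python3 st.py
```

```text
50.48 [ 514.88 -245.17  105.92] op 51.7 F [-4.79 -0.28  1.39] M [0.03 0.93 0.03] yaw y 85.52 Xaxis [-0.  0. -1.]
```

Request:
step_arm:
  jaw: 0.65
  steps:
    - [0, 0, 0, 0]
    - [0, 0, 0, 0]
    - [0, 0, 0, 0]
    - [0, 0, 0, 0]

```text
t: 50.98
eef_pos: [514.9, -245.2, 106.0]
tcp_rot: [2.846, 1.569, 2.768]
ft_force: [-4.7, -0.7, 1.7]
opening: 0.549
```

```bash
python3 st.py; python3 -c "
from rk import *
a=snap('scene','s_G.png');zoom(a,175,130,265,230,7,'s_G1.png',10)"
```

```text
50.98 [ 514.87 -245.16  105.97] op 52.2 F [-4.73 -0.67  1.69] M [0.01 0.93 0.1 ] yaw y 85.52 Xaxis [-0.  0. -1.]
```

View pics/s_G1.png

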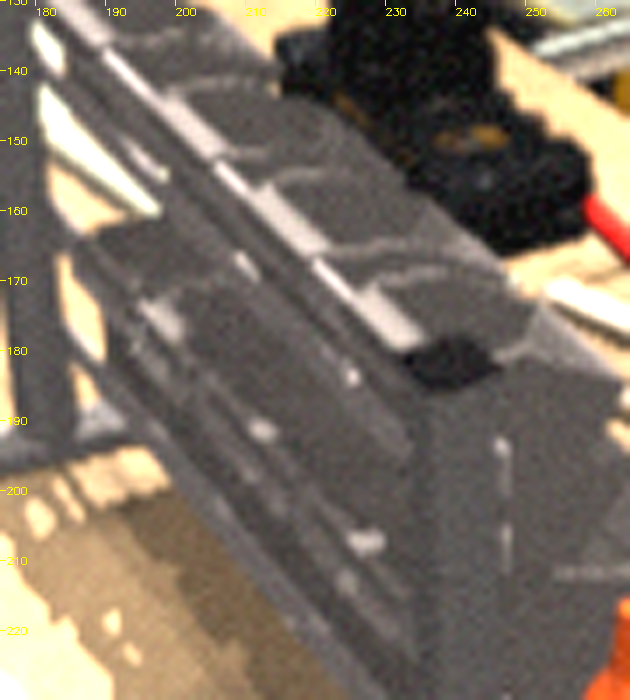

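Request:
step_arm:
  steps:
    - [0, 0, 0, 0]
    - [0, 0, 0, 0]
    - [0, 0, 0, 0]

```text
t: 51.4
eef_pos: [515.8, -245.4, 106.2]
tcp_rot: [-0.132, 1.57, -0.211]
ft_force: [0.3, -0.5, -0.4]
opening: 0.356
```

```bash
python3 st.py; python3 -c "
from rk import *
a=snap('scene','s_H.png');zoom(a,175,130,265,230,7,'s_H1.png',10)"
```

```text
51.4 [ 515.76 -245.37  106.16] op 33.8 F [ 0.25 -0.55 -0.43] M [0.03 0.01 0.01] yaw y 85.5 Xaxis [ 0. -0. -1.]
```

View pics/s_H1.png

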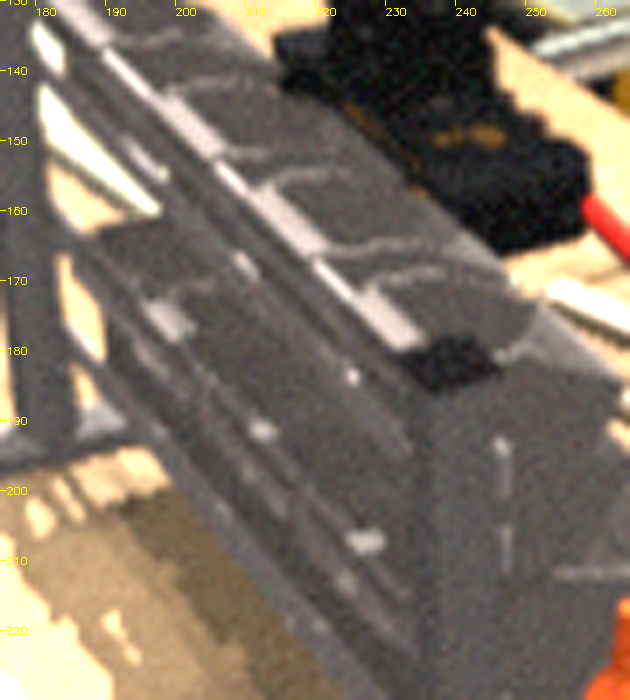

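Request:
step_arm:
  steps:
    - [-0.15, 0, -0.02, 0]
    - [-0.3, 0, -0.03, 0]
    - [-0.25, 0, -0.1, 0]
    - [-0.3, 0, -0.5, 0]
    - [-0.3, 0, -0.6, 0]
    - [0, 0, -0.6, 0]
    - [0, 0, -0.4, 0]
    - [0, 0.6, 0, 0]
    - [0, 0, 0, 0]

```text
t: 52.58
eef_pos: [405.4, -205.6, 172.0]
tcp_rot: [-0.346, 1.57, -0.424]
ft_force: [-0.5, 0.0, 0.8]
opening: 0.35
```

```bash
python3 st.py; python3 -c "
from rk import *
a=snap('scene','s_I.png');zoom(a,165,120,285,240,6,'s_I1.png',10)
t=snap('top','t_I.png');zoom(t,270,150,400,245,6,'t_I1.png',5)"
```

```text
52.58 [ 405.38 -205.63  172.04] op 33.3 F [-0.48  0.03  0.8 ] M [ 0.05 -0.02 -0.01] yaw y 85.56 Xaxis [ 0. -0. -1.]
```

View pics/s_I1.png

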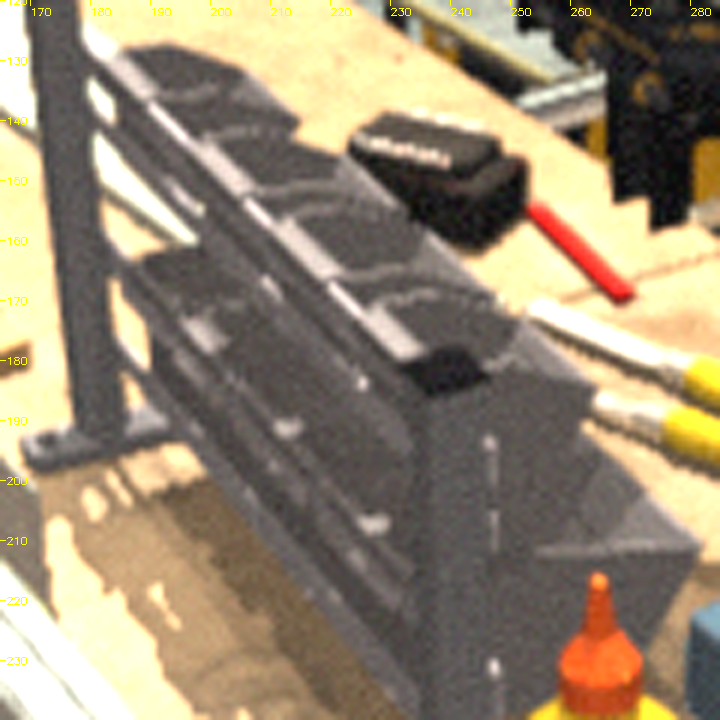

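View pics/t_I1.png

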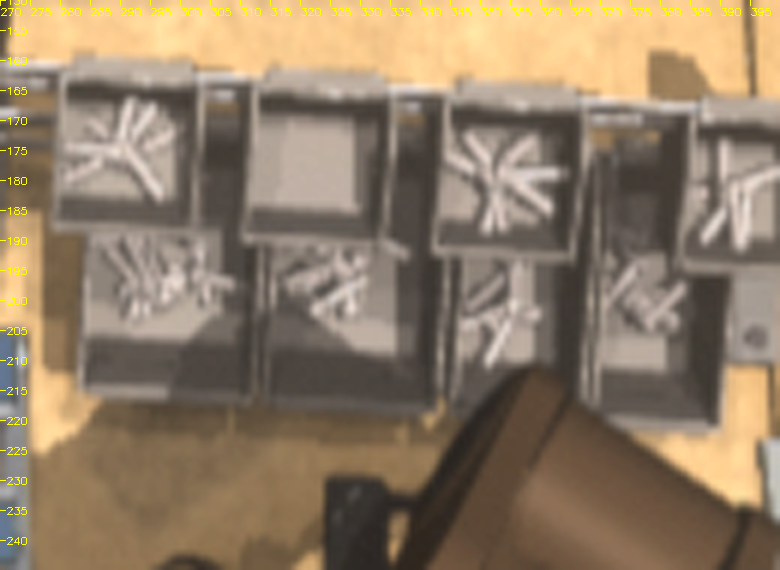

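Request:
step_arm:
  steps:
    - [-0.4, 0.6, 0, 0]
    - [-0.4, 0.9, 0, 0]
    - [0, 0.9, 0, 0]
    - [0, 0.9, 0, 0]
    - [0, 0.6, 0, 0]
    - [0, 0.3, 0, 0]
    - [0, 0, 0, 0]

```text
t: 53.55
eef_pos: [422.4, 2.8, 211.2]
tcp_rot: [-0.267, 1.571, -0.344]
ft_force: [0.8, -1.2, -1.3]
opening: 0.35
```

```bash
python3 st.py; python3 -c "
from rk import *
a=snap('scene','s_J.png')
t=snap('top','t_J.png');zoom(t,270,150,400,245,6,'t_J1.png',5)"
```

```text
53.55 [422.44   2.77 211.19] op 33.2 F [ 0.75 -1.24 -1.32] M [ 0.04  0.01 -0.04] yaw y 85.57 Xaxis [ 0. -0. -1.]
```

View pics/t_J1.png

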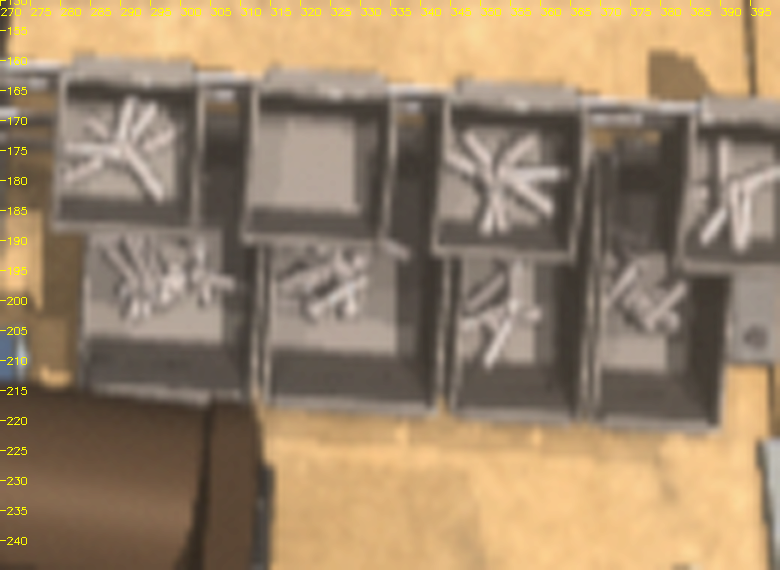

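View pics/s_J.png

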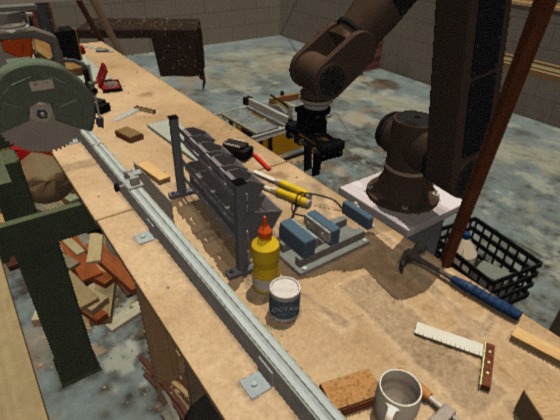

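Run:
```python
from rk import *
z=lambda p:Z(p,270,150,6)
for n,p in dict(hlR=(252,398),wL=(268,404),wR=(435,411),nL=(453,413),nR=(581,419),hrL=(598,424),hrR=(718,429)).items(): print(n,st("top",z(p),115)[:2])
a=cv2.imread("pics/t_J.png");b=cv2.imread("pics/top0.png")
# shift of hung right & upper bins vs start
for n,(x0,y0,x1,y1) in dict(hr=(366,192,392,224),hl=(283,192,309,212),upper=(278,158,412,190),tin=(200,158,228,186),bottle=(230,158,258,190)).items():
    tpl=b[y0:y1,x0:x1];r=cv2.matchTemplate(a[y0-6:y1+6,x0-6:x1+6],tpl,cv2.TM_CCOEFF_NORMED);_,m,_,l=cv2.minMaxLoc(r);print(n,m,l[0]-6,l[1]-6)
```

```text
hlR [-63.1 509.4]
wL [-71.9 506.6]
wR [-161.9  508.1]
nL [-171.6  507.6]
nR [-240.7  508.4]
hrL [-249.9  506.3]
hrR [-314.7  507.4]
hr 0.953249454498291 0 0
hl 0.9940667748451233 0 0
upper 0.9935077428817749 0 0
tin 0.9997017979621887 0 0
bottle 0.996412992477417 0 0
```

```bash
python3 -c "
from cell import *
print(job_done())"
```

```text
the job is handed in; nothing more can be done
None
```

Both loose bins now hang on the lower rail in the gap, the wide one on the left and the narrow one on the right. I handed the job in at about 53.6 s. The tool can only point straight down here, so I could not grip the sloped lip. Instead I lifted each bin by spreading the fingers against the inside of its side walls.

**What went wrong**
- **Narrow bin, first try:** it was not straight in the grip. On the way down it caught, most likely on the wide bin's edge, with about 6 N on the wrist. It tipped about 13° nose-down by my measurement. I set it back on the bench, where its back dropped a few centimetres when I let go, then gripped it again and hung it. I saw no bolts spilled.
- **Narrow bin, second try:** it brushed its neighbour with about 2 N on the way in. I shifted it about 3 mm and the force went away.

**Last checks (camera only)**
- **Straight:** the front edges of all four lower bins line up to within about 3 mm, and both new bins are straight along the rail to about 1°.
- **Hooked:** the hook strips of the two new bins line up with the left bin's strip, so they appear fully seated and level. I could not see the hooks themselves.
- **Spacing:** the clear spaces are about 9 mm on both sides of the two new bins and about 10 mm between them. These add up to more than the stated gap, so they read a few mm too wide.
- **Everything else:** comparing pictures from start and end, the hung bins, upper row, glue bottle and paint tin show no shift to the nearest pixel (about 3 mm). A direct edge reading put the right hung bin 3 to 4 mm from its first reading, so those two checks disagree slightly.
- **Robot:** it was clear of everything at hand-in.

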